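# Lay the rug mender's tools back on their shadow tiles

## Robot

A 6-joint arm with a two-finger parallel gripper is mounted at the origin on the work surface. World frame = base frame: x ahead of the robot, y to its left, z up, the work surface at z = 0. Lengths are in m, angles in rad, forces in N, time in s.
With the tool pointing down it reaches from about 0.4 to 0.825 m from the base axis. Payload 7 kg.
Tool frame: the origin (TCP) lies at the centre of the arm's flange, where the gripper is bolted on; the fingertips stand 178 mm ahead of it and the grasp point (between the pads) lies 159 mm ahead of it; z points along the fingers, y is the direction in which the jaws open and shut (so a half turn about z gives the same grasp; the last joint's range is limited). The gripper opens to 88 mm and grips with 3 to 60 N. Pads are 19 mm wide; open, the fingers measure 130 mm over their backs; the gripper's body (78 mm by 193 mm) begins 47 mm behind the grasp point.
Start: joints at [-1.007, 0.359, 0.012, 0, -1.224, -0.288], TCP at [0.184, -0.649, 0.405] pointing down, gripper open.
Joint ranges: [-3.07, 3.07], [-1.43, 2.12], [-1.02, 1.25], [-3.03, 1.67], [-3.05, -0], [-3.03, 3.03]. Speed limits (rad/s): [2.39, 2.39, 3.01, 3.14, 3.14, 3.14].

## Interface

Orientations are given as [roll, pitch, yaw] about the fixed x, y, z axes, in that order (R = Rz(yaw) Ry(pitch) Rx(roll)).
In Python, from station import arm gives the robot as it stands.
- The arm moves only by the shell command python3 -m handwheel 'ROWS' [OPENING] [FORCE]. ROWS is JSON, a list of rows, each a list of 4 numbers: the shift along the world's x, y, z in cm, then the turn about the world's z in rad. In form: [[dx, dy, dz, yaw], ...]. A call has 1 to 20 rows; each row shifts and turns the commanded pose from where the row before left it; what a row does not reach is not made up. A row lasts 1/10 s, in which the tool goes at most 50 mm and 8.59 degrees, less where a joint would pass 70% of its speed; a pose out of reach is approached as far as the arm can. A call is refused whole if a number of a shift passes 5 or a number of a turn 0.15, either way. A call with a gripper value outside its range is refused whole. OPENING is the closure, from 0 (fully open) to 1 (shut), set as the call begins (- or left out, the last holds). The fingers move at their own pace and stop on an object; FORCE is the grip in N (left out, the last holds). Time passes only in rows, so rows that do not move let the fingers close. It gives the time, the measured TCP pose, the force and the opening at its end, in the units of the state.
- arm.get_state(): the state, without advancing time (a new reading comes with each control period).
- arm.grab_frame(name): name is "scene" or "top" or "wrist"; returns a dict with "image" (384x512x3 uint8, red, green, blue), "depth" (384x512 float32, m along the optical axis (not along the pixel's ray), 0 where there is no reading), "vfov" (degrees; the focal length in pixels is half the picture's height over the tangent of half this angle, whatever the lens; pixels are square), "cx", "cy" (the principal point, pixels), "k1" (the pictures are not rectified: a ray, as slopes to the right and down, at radius r is drawn at 1 + k1 r^2 times it, then the intrinsics apply), "rvec" (rotation vector, rad) and "tvec" (3), from world to camera coordinates, as OpenCV has them. Camera axes: x right, y down, z forward; pixel columns grow to the right and rows downward; lengths in m; the calibration is good to about 2 mm. A picture is of the moment at which its call begins.
- arm.job_done(): hands the job in, once; it reports no verdict.
The state is a dict: "t": time; "q": joint angles; "qd": joint speeds; "joint_efforts": joint torques, N m; "eef_pos": TCP position; "ee_rot": TCP orientation; "force": force on the tool from outside, world axes, zero at the start; "moment": the same for the moment, N m; "width": finger opening in m.
Only numpy, scipy, OpenCV 4.12 (cv2) and the standard library are available. Lean on these libraries where they do the work, as an engineer would, in place of code of your own. Each camera call takes 0.05 s, during which the arm holds its last target.

## Task

The mending is done: put each of the four tools - pliers, shears, rug comb and tape measure - back on the black foam tile that shows its yellow silhouette. Set it down (do not drop it) lying flat and neatly over the silhouette, pointing the same way, and let go; do not move or knock over the wool cone or the oil bottle that stand among them.

Things in the scene. Friction and masses are not known exactly. Their poses are not given: they have to be found in the camera images.
- pliers: Loose combination pliers, 156 mm long, 190 g, lying flat along their own x with the steel jaws at +x and two dark blue grips with red ends at -x. Origin on the underside, straight below the pivot, which is the place to grip: there a flat-sided steel block 26 mm wide (y), 34 mm long (x), 12 mm high. From the origin the jaws reach 52 mm to +x, the grips (up to 56 mm across both, 13 mm high) 110 mm to -x.
- shears: Loose rug shears, shut, 159 mm long, 120 g, lying flat along their own x with the steel blades at +x and two black finger loops at -x. Origin on the underside, straight below the brass pivot screw, which is the place to grip: there a flat-sided steel block 22 mm wide (y), 36 mm long (x), 10 mm high. From the origin the blades (7 mm high) reach 59 mm to +x, the loops (82 mm across both, 10 mm high) 100 mm to -x.
- comb: Loose rug weaver's beating comb, 177 mm long, 240 g, lying flat along its own x with the steel teeth at +x and the wooden handle at -x. Origin on the underside of the handle, at the place to grip: there the handle is 24 mm wide (y) and 20 mm high. From the origin the dark steel head (62 mm wide, 16 mm high) begins 17 mm to +x and the teeth end 63 mm to +x; the handle, which ends in a round knob 27 mm in diameter, reaches 114 mm to -x.
- tape: Loose pocket tape measure lying on its side, 140 g: a blue-green rounded case 60 mm (x) by 54 mm (y) by 30 mm high with a grey disc on top; the short yellow blade end sticks out at +x, near the +y corner, to 45 mm from the origin. Origin at the centre of the underside; grip it there across y (54 mm).
- tile_pliers: Tile for the pliers. Fixed to the bench: a black foam tile 188 mm long (along its x), 96 mm wide (y) and 6 mm thick, showing the full-size bright yellow silhouette of the pliers. Origin at the centre of its underside; its top is 6 mm above the bench. The silhouette's head points along the tile's +x, and its point that belongs under the tool's origin lies 26 mm from the tile's origin along the tile's +x (on the tile's centre line).
- tile_shears: Tile for the shears. Fixed to the bench: a black foam tile 188 mm long (along its x), 96 mm wide (y) and 6 mm thick, showing the full-size bright yellow silhouette of the shears. Origin at the centre of its underside; its top is 6 mm above the bench. The silhouette's head points along the tile's +x, and its point that belongs under the tool's origin lies 26 mm from the tile's origin along the tile's +x (on the tile's centre line).
- tile_comb: Tile for the comb. Fixed to the bench: a black foam tile 188 mm long (along its x), 96 mm wide (y) and 6 mm thick, showing the full-size bright yellow silhouette of the comb. Origin at the centre of its underside; its top is 6 mm above the bench. The silhouette's head points along the tile's +x, and its point that belongs under the tool's origin lies 26 mm from the tile's origin along the tile's +x (on the tile's centre line).
- tile_tape: Tile for the tape measure. Fixed to the bench: a black foam tile 188 mm long (along its x), 96 mm wide (y) and 6 mm thick, showing the full-size bright yellow silhouette of the tape measure (head: the end with the blade). Origin at the centre of its underside; its top is 6 mm above the bench. The silhouette's head points along the tile's +x, and its point that belongs under the tool's origin lies 26 mm from the tile's origin along the tile's +x (on the tile's centre line).
- cone: Bystander: loose upright cone of red wool, 74 mm in diameter at the base, 108 mm high, origin at the centre of its underside. Leave it alone.
- oiler: Bystander: loose upright white oil bottle with a green band, red collar and thin spout, 55 mm in diameter, 116 mm high, origin at the centre of its underside. Leave it alone.
Things that resemble listed ones, but are neither listed nor needed, are in the scene too. There is more than one size of the tape; the job needs the middle-sized. Leave any orange look-alike of the pliers alone.

How it is judged:
By the outcome, as a careful person would: the job done as asked, in the order asked, and still so for the second after the job is handed in, with the robot touching nothing.
It also fails if it takes over 122 s, if anything falls off the work surface, if the arm or the gripper's body presses on something with over 40 N, if the wrist force passes 120 N, or if a joint passes its speed limit or range.

## Working session

There is one attempt and no reset: what is moved stays moved. The work goes in short steps, Python scripts to look and compute and a shell command to move; the robot and the scene stay as the last step left them, time stands still between calls to the robot, and variables do not carry over. Pictures are saved under pics/ and viewed, and the job is handed in when it is done.

```bash
ls; mkdir -p pics; cat > h.py <<'E'
import numpy as np, cv2
from station import arm
def grab(n):
    f=arm.grab_frame(n); np.save('pics/last_%s.npy'%n,f,allow_pickle=True); return f
def load(n): return np.load('pics/last_%s.npy'%n,allow_pickle=True).item()
def ray(f,u,v):
    F=384/2/np.tan(np.radians(f['vfov'])/2)
    xd=np.array([(u-f['cx'])/F,(v-f['cy'])/F]); x=xd.copy()
    for _ in range(30): x=xd/(1+f['k1']*(x@x))
    R=cv2.Rodrigues(np.array(f['rvec'],float))[0]; t=np.array(f['tvec'],float).ravel()
    return -R.T@t, R.T@np.array([x[0],x[1],1.])
def atz(f,u,v,z):
    o,d=ray(f,u,v); return o+d*(z-o[2])/d[2]
def proj(f,P):
    F=384/2/np.tan(np.radians(f['vfov'])/2)
    R=cv2.Rodrigues(np.array(f['rvec'],float))[0]; t=np.array(f['tvec'],float).ravel()
    c=R@np.array(P,float)+t; x=c[:2]/c[2]; x=x*(1+f['k1']*(x@x)); return x*F+np.array([f['cx'],f['cy']])
def save(img,n): cv2.imwrite('pics/'+n,cv2.cvtColor(np.ascontiguousarray(img),cv2.COLOR_RGB2BGR))
def rect(f,x0,x1,y0,y1,z,s):
    # overhead ortho map at height z: column=(y1-y)*s , row=(x1-x)*s
    W=int((y1-y0)*s);H=int((x1-x0)*s); mp=np.zeros((H,W,2),np.float32)
    F=384/2/np.tan(np.radians(f['vfov'])/2)
    R=cv2.Rodrigues(np.array(f['rvec'],float))[0]; t=np.array(f['tvec'],float).ravel()
    yy=y1-(np.arange(W)+.5)/s; xx=x1-(np.arange(H)+.5)/s
    X,Y=np.meshgrid(xx,yy,indexing='ij'); P=np.stack([X,Y,np.full_like(X,z)],-1)@R.T+t
    x=P[...,:2]/P[...,2:]; r=(x**2).sum(-1,keepdims=True); x=x*(1+f['k1']*r)*F+np.array([f['cx'],f['cy']])
    return cv2.remap(f['image'],x.astype(np.float32),None,cv2.INTER_CUBIC)
E
python3 - <<'E'
from h import *
for n in ('top','scene','wrist'):
    f=grab(n); save(cv2.resize(f['image'],(800,600),interpolation=cv2.INTER_CUBIC),n+'0.png')
    print(n,f['vfov'],f['k1'],ray(f,256,192))
s=arm.get_state(); print(s['eef_pos'],s['ee_rot'],s['width'],s['t'],s['force'])
E
```

```text
pics
top 44.4246020341472 -0.1427880684056053 (array([0.42041808, 0.02794023, 1.39472672]), array([ 0.05805078, -0.02146814, -0.99827941]))
scene 53.094141463266496 -0.0878777531495288 (array([1.15917493, 0.80087053, 0.64948102]), array([-0.52889515, -0.66583182, -0.52644195]))
wrist 70.85391365012934 0.006726878444391717 (array([ 0.10771899, -0.67173689,  0.38364812]), array([ 0.28520212,  0.09168775, -0.95412994]))
[ 0.18375072 -0.64935535  0.403945  ] [ 3.14033682e+00 -1.50582225e-04 -2.86589077e+00] 0.08751906755499558 0.15 [-0.27751485 -1.22057362 -0.28911578]
```

View pics/top0.png

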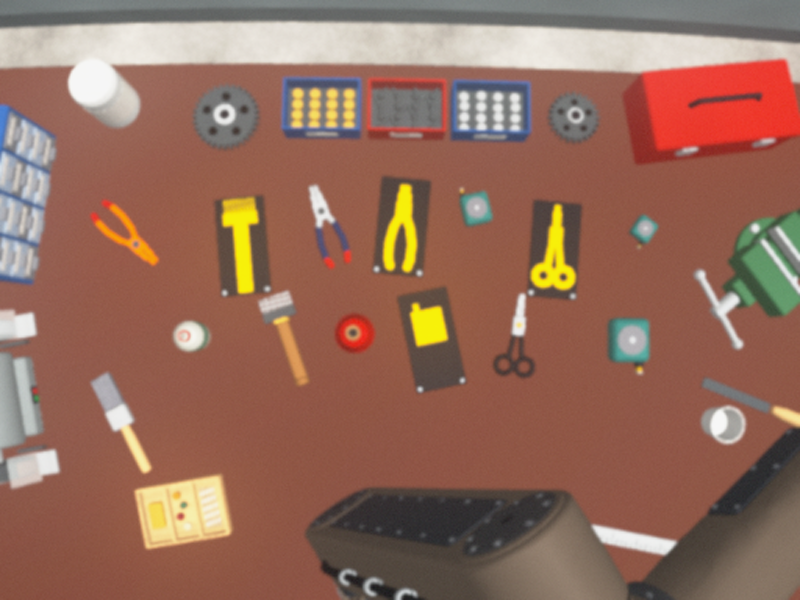

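View pics/scene0.png

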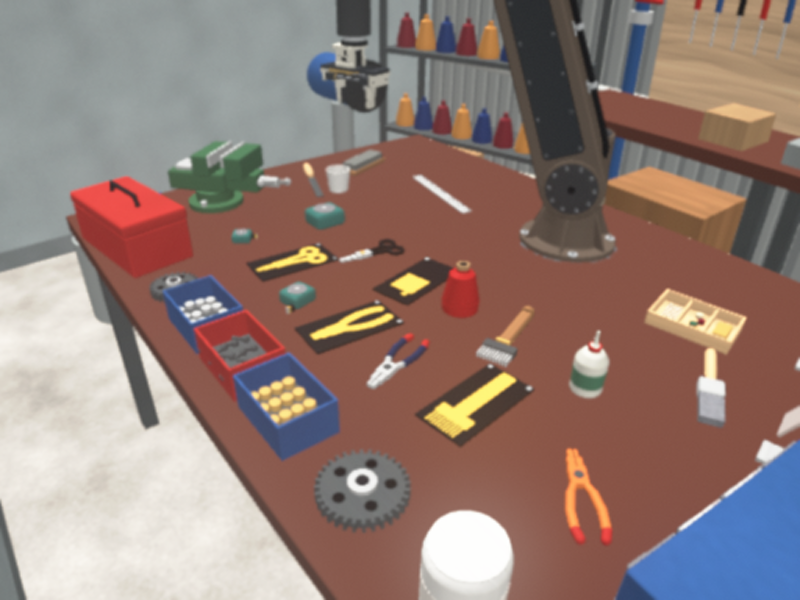

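```bash
python3 - <<'E'
from h import *
f=load('top')
for u,v in [(476,208),(644,229),(630,340),(320,205),(520,330),(285,330),(240,246),(403,226),(431,340),(555,250),(190,336),(354,333)]:
    print((u,v),atz(f,u*.64,v*.64,0.008).round(3))
a=rect(f,0.42,0.82,-0.15,0.40,0.02,1400); print(a.shape)
save(a,'r1.png')
b=rect(f,0.45,0.80,-0.5,-0.05,0.02,1700); save(b,'r2.png');print(b.shape)
E
```

```text
(476, 208) [ 0.68  -0.146  0.008]
(644, 229) [ 0.645 -0.477  0.008]
(630, 340) [ 0.429 -0.446  0.008]
(320, 205) [0.681 0.153 0.008]
(520, 330) [ 0.447 -0.231  0.008]
(285, 330) [0.442 0.214 0.008]
(240, 246) [0.6   0.304 0.008]
(403, 226) [ 0.642 -0.006  0.008]
(431, 340) [ 0.426 -0.061  0.008]
(555, 250) [ 0.601 -0.299  0.008]
(190, 336) [0.428 0.395 0.008]
(354, 333) [0.438 0.084 0.008]
(560, 770, 3)
(595, 765, 3)
```

View pics/r1.png

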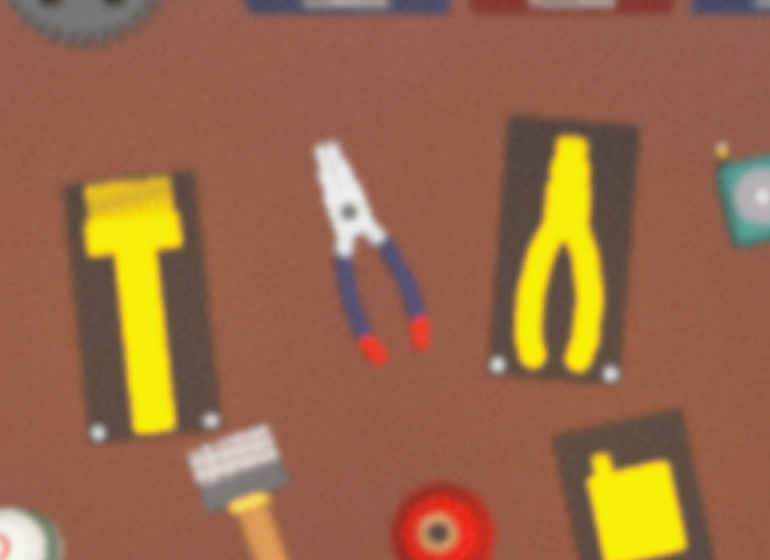

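View pics/r2.png

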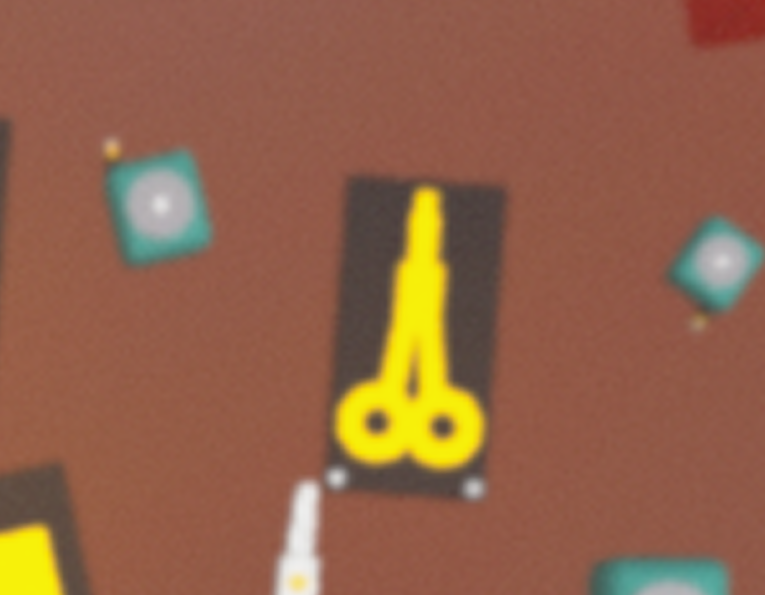

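Candidates in top0 (800x600). Pliers: the blue-grip pair at (328,225), not the orange one at (125,235). Tape: three at (476,208), (644,229) and (630,340); the first is middle-sized, about 58 x 54 mm. Comb: (285,337), not the scraper at (120,420). Shears: only (517,335). The r1 and r2 crops confirm these. I'll survey with the wrist camera next.

```bash
python3 -m handwheel '[[2.2,3.7,0,-0.023],[2.2,3.7,0,-0.023],[2.2,3.7,0,-0.023],[2.2,3.7,0,-0.023],[2.2,3.7,0,-0.023],[2.2,3.7,0,-0.023],[2.2,3.7,0,-0.023],[2.2,3.7,0,-0.023],[2.2,3.7,0,-0.023],[2.2,3.7,0,-0.023],[2.2,3.7,-1,-0.023],[2.2,3.7,-1,-0.023],[2.2,0,-3,0],[0,0,-3,0],[0,0,0,0],[0,0,0,0]]' 0 30
python3 - <<'E'
from h import *
f=grab('wrist'); save(cv2.resize(f['image'],(800,600),interpolation=cv2.INTER_CUBIC),'w1.png')
np.save('pics/wA.npy',f,allow_pickle=True)
E
```

```text
t: 1.75
eef_pos: [0.4697, -0.2056, 0.3248]
ee_rot: [-3.141, -0.002, 3.142]
force: [-0.2, 0.8, 1.0]
width: 0.0875
```

View pics/w1.png

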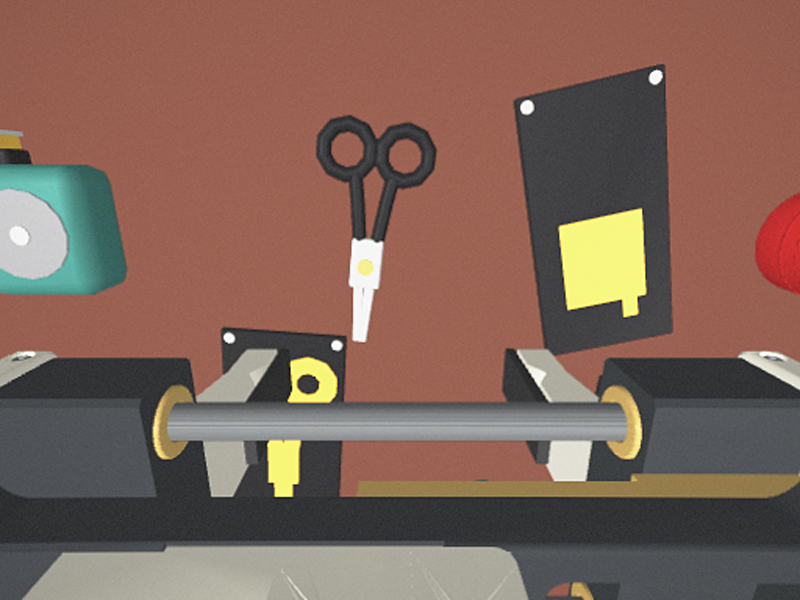

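Shears head at about (366,265), points down (away from the robot). Tape tile silhouette at about (602,260), and the large tape at (20,235). The gripper hides everything below row 350, so I'll look from farther out.

```bash
python3 -m handwheel '[[4,1,0.5,0],[4,1,0.5,0],[4,1,0.5,0],[4,1,0.5,0],[4,1,0.5,0],[4,1,0.5,0],[4,1,0.5,0],[0,0,0,0],[0,0,0,0]]'
python3 - <<'E'
from h import *
f=grab('wrist'); save(cv2.resize(f['image'],(800,600),interpolation=cv2.INTER_CUBIC),'w2.png')
np.save('pics/wB.npy',f,allow_pickle=True)
E
python3 -m handwheel '[[0,4,0,0],[0,4,0,0],[0,4,0,0],[0,4,0,0],[0,4,0,0],[0,4,0,0],[0,4,0,0],[0,4,0,0],[0,0,0,0],[0,0,0,0]]'
python3 - <<'E'
from h import *
f=grab('wrist'); save(cv2.resize(f['image'],(800,600),interpolation=cv2.INTER_CUBIC),'w3.png')
np.save('pics/wC.npy',f,allow_pickle=True)
E
```

```text
t: 2.7
eef_pos: [0.7502, -0.1358, 0.3607]
ee_rot: [-3.142, 0.001, 3.141]
force: [-1.3, -0.5, -0.3]
width: 0.0876
t: 3.75
eef_pos: [0.749, 0.1847, 0.361]
ee_rot: [3.141, 0.001, -3.141]
force: [-0.2, 0.1, -0.3]
width: 0.0876
```

View pics/w2.png

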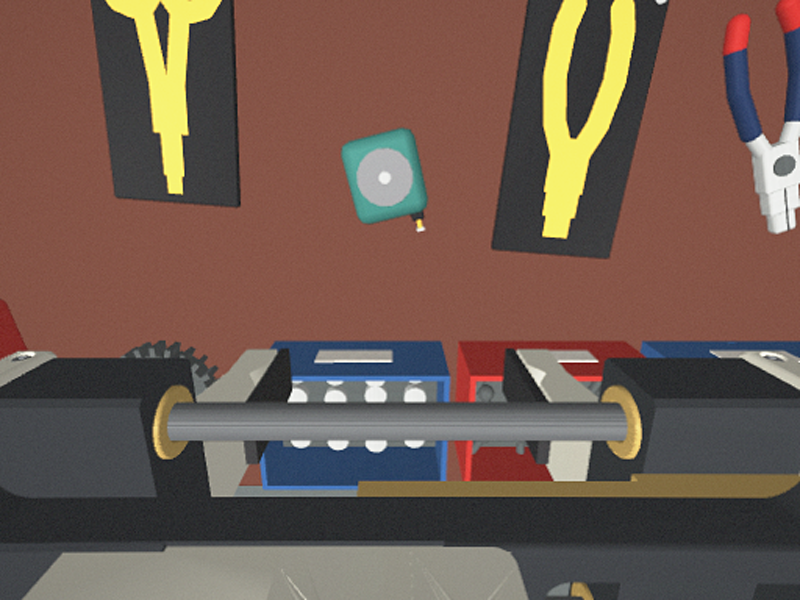

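View pics/w3.png

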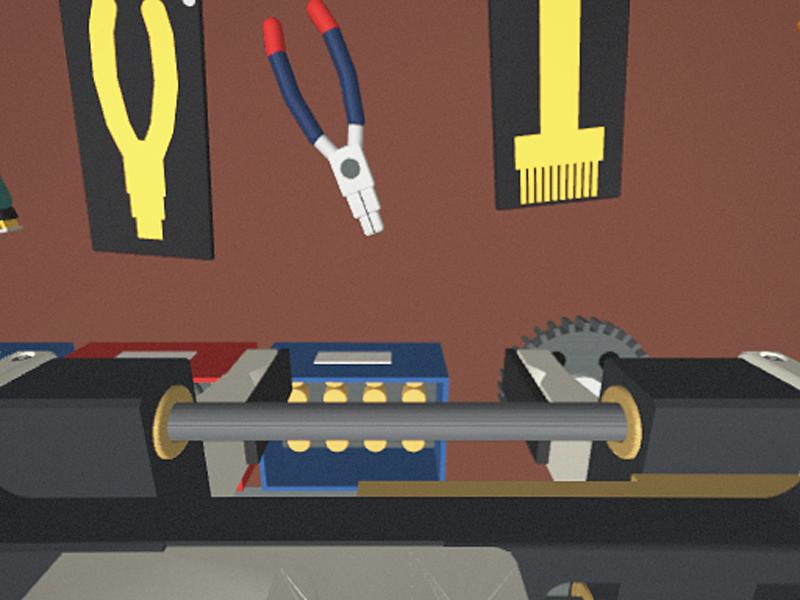

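```bash
python3 -m handwheel '[[-4,1,0.3,0],[-4,1,0.3,0],[-4,1,0.3,0],[-2,1,0.5,0],[0,0,0,0],[0,0,0,0]]'
python3 - <<'E'
from h import *
f=grab('wrist'); save(cv2.resize(f['image'],(800,600),interpolation=cv2.INTER_CUBIC),'w4.png')
np.save('pics/wD.npy',f,allow_pickle=True)
E
python3 -m handwheel '[[0.5,-4,0,0],[0.5,-4,0,0],[0,-4,0,0],[0,-4,0,0],[0,-4,0,0],[0,-4,0,0],[0,-4,0,0],[0,-4,0,0],[0,-4,0,0],[0,0,0,0],[0,0,0,0]]'
python3 - <<'E'
from h import *
f=grab('wrist'); save(cv2.resize(f['image'],(800,600),interpolation=cv2.INTER_CUBIC),'w5.png')
np.save('pics/wE.npy',f,allow_pickle=True)
E
```

```text
t: 4.4
eef_pos: [0.6096, 0.2232, 0.3751]
ee_rot: [3.141, 0.002, 3.141]
force: [1.1, -0.1, 0.6]
width: 0.088
t: 5.55
eef_pos: [0.6197, -0.1379, 0.3729]
ee_rot: [-3.142, -0.001, 3.137]
force: [0.1, 0.5, 0.3]
width: 0.0875
```

View pics/w4.png

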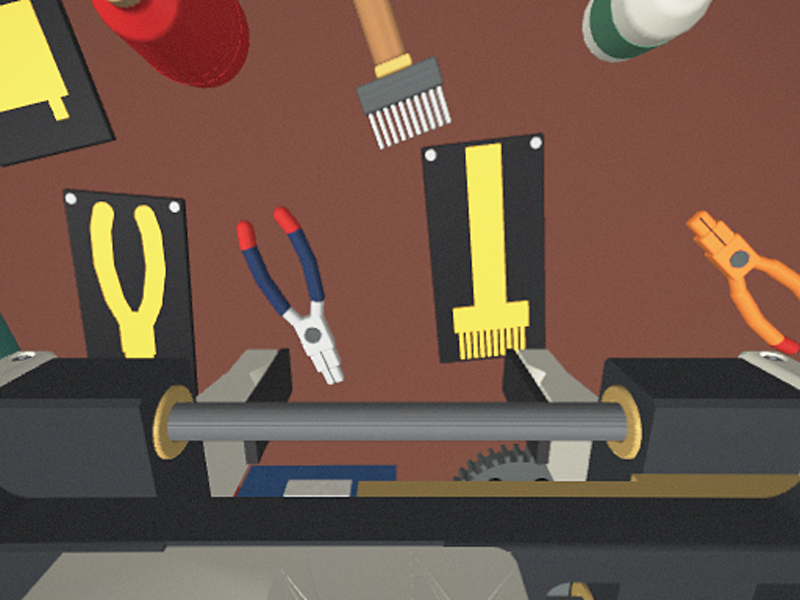

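View pics/w5.png

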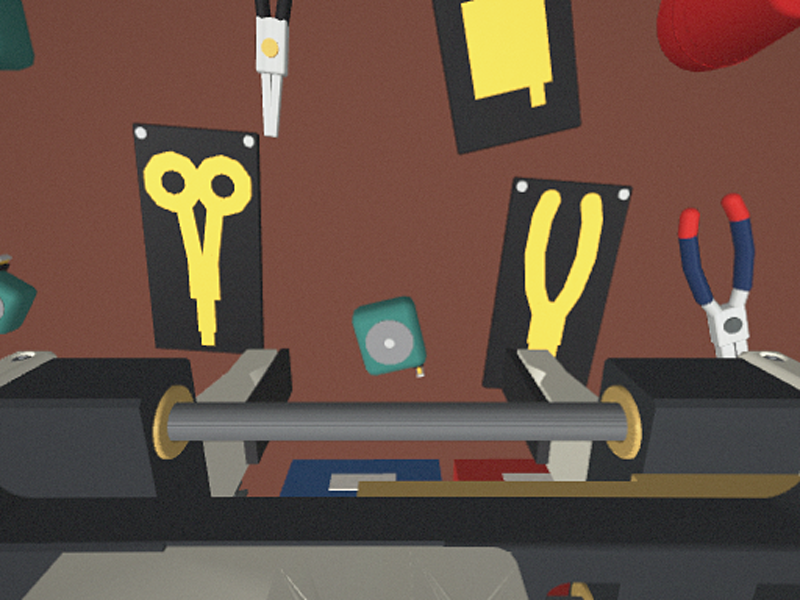

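```bash
cat > tiles.py <<'E'
from h import *
from scipy.optimize import least_squares
L={k:np.load('pics/w%s.npy'%k,allow_pickle=True).item() for k in 'ABCDE'}
T={'shears':[('E',134,124,-1,-1),('E',259,135,-1,1),('E',155,347,1,-1),('B',115,196,1,-1),('B',239,207,1,1)],
'pliers':[('E',514,178,-1,-1),('E',632,188,-1,1),('E',483,387,1,-1),('B',492,248,1,-1),('B',609,258,1,1),('C',93,249,1,-1),('C',213,259,1,1),('D',64,189,-1,-1),('D',185,200,-1,1)],
'comb':[('D',422,148,-1,-1),('D',543,134,-1,1),('D',440,362,1,-1),('C',496,209,1,-1),('C',620,196,1,1)],
'tape':[('A',515,100,-1,-1),('A',664,65,-1,1),('A',672,331,1,1),('A',549,355,1,-1),('E',459,154,1,-1),('E',580,127,1,1),('D',114,140,1,1)]}
def fit(rows):
    W=np.array([atz(L[k],u*.64,v*.64,.006)[:2] for k,u,v,_,_ in rows]); M=np.array([(a*.094,b*.048) for *_,a,b in rows])
    def res(p):
        c,s=np.cos(p[2]),np.sin(p[2]); return ((M@np.array([[c,s],[-s,c]])+p[:2])-W).ravel()
    r=least_squares(res,[*W.mean(0),0]); return r.x,res(r.x).reshape(-1,2)
if __name__=='__main__':
    for n,rows in T.items():
        p,e=fit(rows); g=p[:2]+.026*np.array([np.cos(p[2]),np.sin(p[2])])
        print(n,p.round(4),'goal',g.round(4),'\n',(e*1000).round(1).tolist())
E
python3 tiles.py
```

```text
shears [ 0.604  -0.2983 -0.0834] goal [ 0.6299 -0.3004] 
 [[-1.7, -0.4], [-1.6, 1.1], [1.5, -0.5], [1.0, -0.8], [0.9, 0.5]]
pliers [ 0.6444 -0.004  -0.0834] goal [ 0.6703 -0.0062] 
 [[-1.5, 1.2], [-1.6, 2.6], [1.0, -0.4], [1.2, 0.2], [1.0, 1.1], [1.1, -1.5], [1.2, -0.3], [-1.0, -1.9], [-1.4, -1.0]]
comb [0.6031 0.2996 0.1064] goal [0.629  0.3024] 
 [[-1.7, -1.0], [-1.8, 1.2], [1.9, -0.7], [0.9, 0.0], [0.6, 0.5]]
tape [ 0.4285 -0.0633  0.2166] goal [ 0.4539 -0.0577] 
 [[-1.1, -0.7], [-1.7, 0.7], [1.8, 1.4], [2.4, -1.6], [0.5, -0.5], [-1.0, 1.6], [-0.9, -1.0]]
```

```bash
python3 - <<'E'
from tiles import *
def P(k,u,v,z): return atz(L[k],u*.64,v*.64,z)[:2]
for k,pv,tp,r1,r2 in [('C',(349,168),(373,232),(274,40),(321,18)),('D',(313,335),(335,381),(246,232),(284,216))]:
    a,b,c=P(k,*pv,.012),P(k,*tp,.009),(P(k,*r1,.012)+P(k,*r2,.012))/2
    print('pliers',a.round(4),'tip d',np.linalg.norm(b-a).round(4),np.arctan2(*(b-a)[::-1]).round(3),'rear',np.arctan2(*(a-c)[::-1]).round(3),np.linalg.norm(a-c).round(3))
a,b,c=P('A',365,267,.01),P('A',359,341,.007),(P('A',346,149,.01)+P('A',405,154,.01))/2
print('shears',a.round(4),np.linalg.norm(b-a),np.arctan2(*(b-a)[::-1]),np.arctan2(*(a-c)[::-1]),np.linalg.norm(c-a), P('E',270,47,.01))
print('tape',P('B',385,177,.03),P('E',389,342,.03))
# tape top edges: fit
for k,pts in [('B',[(343,146),(409,128),(428,203),(362,223)])]:
    w=[P(k,*p,.025) for p in pts]; print(np.round(w,4).tolist(),np.arctan2(*(w[3]-w[0])[::-1]),np.arctan2(*(w[2]-w[1])[::-1]))
print('comb teeth/head',[P('D',*p,.012).round(4).tolist() for p in [(381,148),(450,122),(357,88),(437,58)]])
f=L['D']
for p in [(170,40),(650,30)]: print(P('D',*p,0))
E
python3 - <<'E'
from tiles import *
def crop(k,x0,x1,y0,y1,z,n):
    a=rect(L[k],x0,x1,y0,y1,z,3000); save(a,n); print(a.shape)
crop('C',.58,.76,.08,.22,.012,'c1.png')
crop('B',.62,.76,-.2,-.08,.03,'c2.png')
crop('A',.36,.55,-.30,-.17,.01,'c3.png')
E
```

```text
pliers [0.6704 0.1488] tip d 0.0509 0.341 rear 0.344 0.096
pliers [0.6708 0.15  ] tip d 0.0494 0.348 rear 0.331 0.102
shears [ 0.4579 -0.2288] 0.058703454206318645 -0.10244834288225421 -0.10991632140994681 0.07853010327512185 [ 0.45728298 -0.2286934 ]
tape [ 0.67774558 -0.14450588] [ 0.67794104 -0.14482489]
[[0.6569, -0.1741], [0.6451, -0.1277], [0.6961, -0.1133], [0.7107, -0.162]] 0.22115682056828648 0.2746127315894394
comb teeth/head [[0.5167, 0.2112], [0.4982, 0.2633], [0.475, 0.1939], [0.4554, 0.2523]]
[0.4413788  0.05596735]
[0.43485482 0.40910262]
(540, 420, 3)
(420, 360, 3)
(570, 389, 3)
```

View pics/c1.png

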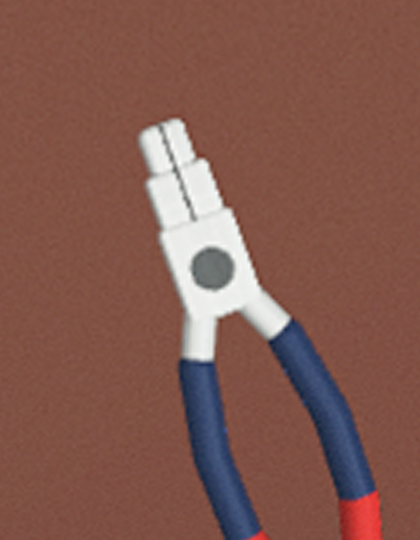

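View pics/c2.png

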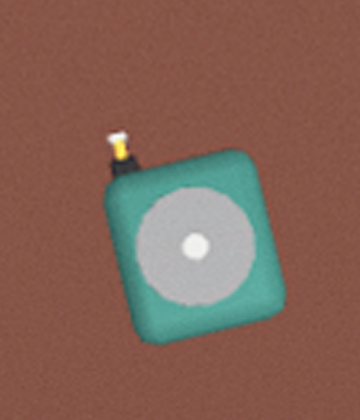

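View pics/c3.png

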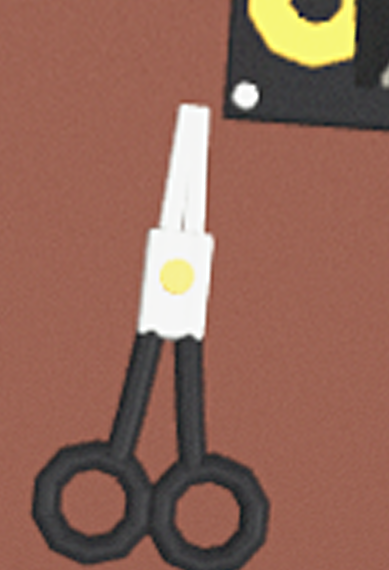

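Pliers pivot: (0.6706, 0.1494), yaw 0.341. Shears: (0.458, -0.229), yaw -0.105. The tape is the middle one, with its blade at +x/+y: (0.678, -0.1445), yaw about 0.228. I'll do the pliers first and stop above them to check.

```bash
python3 -m handwheel '[[0.6,3.6,-1.4,0.043],[0.6,3.6,-1.4,0.043],[0.6,3.6,-1.4,0.043],[0.6,3.6,-1.4,0.043],[0.6,3.6,-1.4,0.043],[0.6,3.6,-1.4,0.043],[0.7,3.6,-1.4,0.043],[0.7,3.6,-1.4,0.043],[0,0,0,0],[0,0,0,0]]'

```

```text
t: 6.6
eef_pos: [0.6695, 0.1544, 0.2607]
ee_rot: [-3.141, -0.002, -2.795]
force: [-0.2, -0.2, -0.6]
width: 0.0877
```

```bash
python3 -m handwheel '[[0.1,-0.5,-2,-0.005],[0,0,-2,0],[0,0,-2,0],[0,0,-1,0],[0,0,-0.5,0],[0,0,0,0],[0,0,0,0]]'

```

```text
t: 7.3
eef_pos: [0.6712, 0.1475, 0.1877]
ee_rot: [-3.142, 0.001, -2.803]
force: [0.4, 0.0, 0.2]
width: 0.0873
```

```bash
python3 -m handwheel '[[0,0.1,-0.4,0],[0,0,-0.3,0],[0,0,0,0],[0,0,0,0]]'
python3 - <<'E'
from h import *
f=grab('wrist'); save(cv2.resize(f['image'],(800,600),interpolation=cv2.INTER_CUBIC),'w6.png')
E
```

```text
t: 7.7
eef_pos: [0.6708, 0.1486, 0.1797]
ee_rot: [-3.142, -0.0, -2.803]
force: [0.1, 0.4, 0.1]
width: 0.0877
```

View pics/w6.png

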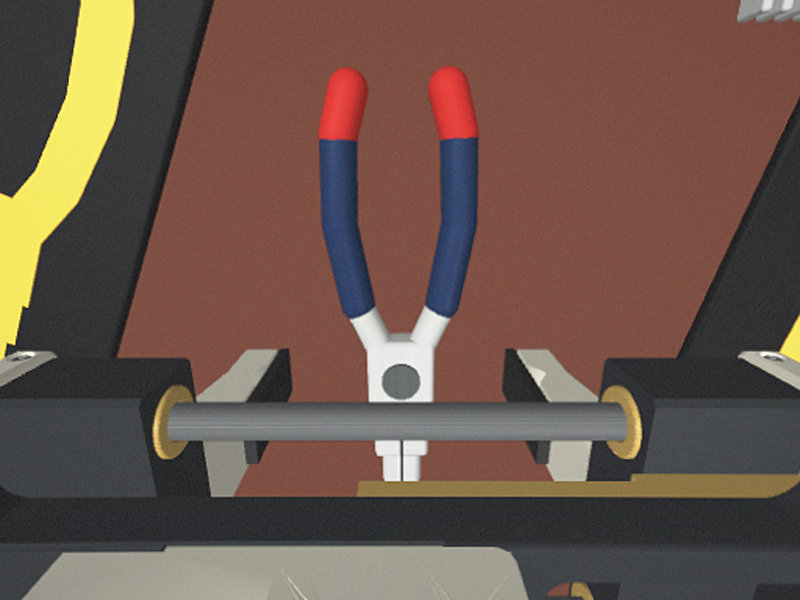

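The pliers sit centred and aligned between the fingers, with the pivot at (401,380). Closing now.

```bash
python3 -m handwheel '[[0,0,0,0],[0,0,0,0],[0,0,0,0],[0,0,0,0],[0,0,0,0],[0,0,0,0],[0,0,0,0],[0,0,0,0]]' 1 40
python3 -m handwheel '[[0,0,1,0],[0,0,2,0],[0,0,2,0],[0,0,0,0],[0,0,0,0]]'

```

```text
t: 8.55
eef_pos: [0.6708, 0.1485, 0.1797]
ee_rot: [3.142, 0.0, -2.803]
force: [0.4, -0.4, -0.4]
width: 0.0294
t: 9.05
eef_pos: [0.6707, 0.1485, 0.2302]
ee_rot: [3.141, 0.001, -2.803]
force: [-0.6, -0.5, -3.1]
width: 0.0252
```

```bash
cat >> h.py <<'E'
def px(f,u,v,z): return atz(f,u*.64,v*.64,z)[:2]
def pic(n):
    f=grab('wrist'); save(cv2.resize(f['image'],(800,600),interpolation=cv2.INTER_CUBIC),n); return f
E
python3 - <<'E'
from h import *
f0=load('wrist'); print('before grip',px(f0,401,381,.012))
f=pic('w7.png')
E
```

```text
before grip [0.67045756 0.14950961]
```

View pics/w7.png

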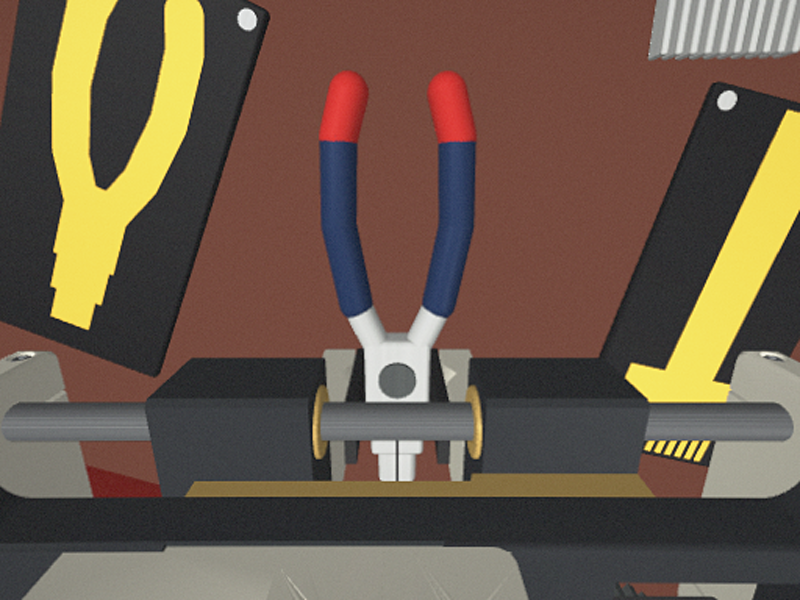

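```bash
python3 - <<'E'
from h import *
f=load('wrist');s=arm.get_state(); p=px(f,398,380,.0625); print(p, s['eef_pos'])
E
```

```text
[0.670457   0.14835717] [0.67036664 0.14836781 0.22930175]
```

```bash
python3 -m handwheel '[[0,-3.1,0,-0.0844],[0,-3.1,0,-0.0844],[0,-3.1,0,-0.0844],[0,-3.1,0,-0.0844],[0,-3.1,0,-0.0844],[0,0,0,0],[0,0,0,0],[0,0,0,0]]'
python3 - <<'E'
from h import *
f=pic('w8.png')
E
```

```text
t: 9.9
eef_pos: [0.6707, -0.006, 0.229]
ee_rot: [-3.141, -0.001, 3.059]
force: [-0.3, -0.4, -2.0]
width: 0.0254
```

View pics/w8.png

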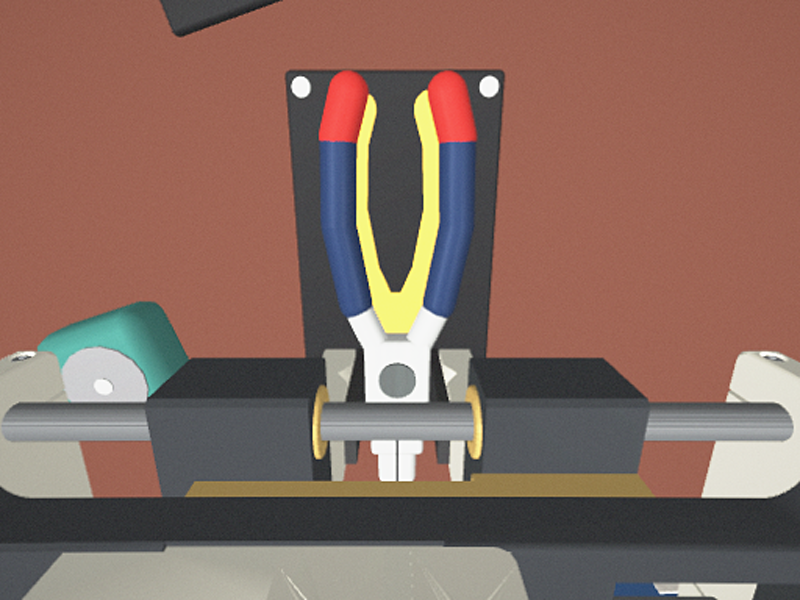

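```bash
python3 -m handwheel '[[0,0,-1.5,0],[0,0,-1.5,0],[0,0,-0.7,0],[0,0,-0.3,0],[0,0,0,0],[0,0,0,0]]'
python3 - <<'E'
from h import *
f=pic('w9.png')
E
```

```text
t: 10.55
eef_pos: [0.671, -0.0064, 0.1897]
ee_rot: [3.142, 0.0, 3.059]
force: [0.5, 0.4, -2.6]
width: 0.0251
```

View pics/w9.png

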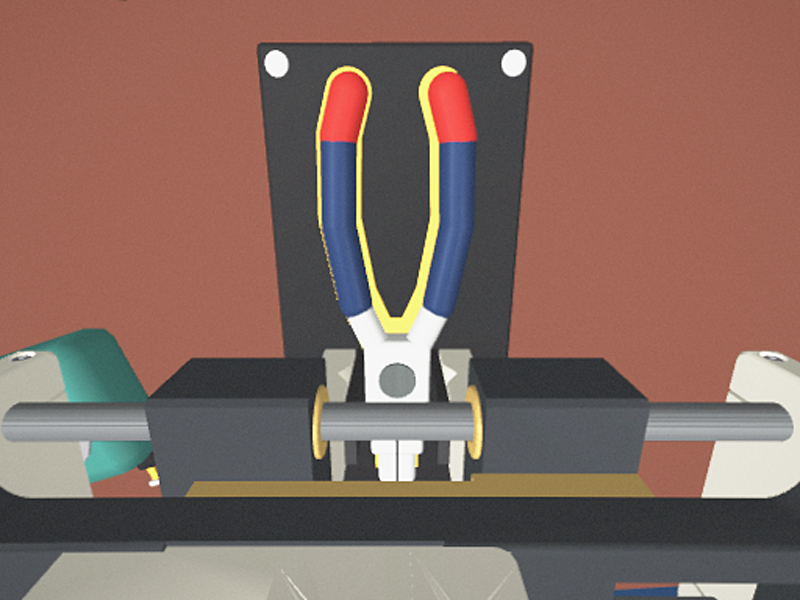

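```bash
python3 -m handwheel '[[-0.05,-0.1,-0.2,0],[0,0,-0.1,0],[0,0,-0.05,0],[0,0,0,0],[0,0,0,0]]'

```

```text
t: 11.1
eef_pos: [0.6705, -0.0075, 0.1878]
ee_rot: [3.141, 0.002, 3.059]
force: [-3.5, -0.1, 7.4]
width: 0.0255
```

```bash
python3 -m handwheel '[[0,0,0,0],[0,0,0,0],[0,0,0,0],[0,0,0,0],[0,0,0,0],[0,0,0,0],[0,0,0,0]]' 0
python3 -m handwheel '[[0,0,1,0],[0,0,2,0],[0,0,3,0],[0,0,4,0],[0,0,4,0],[0,0,0,0],[0,0,0,0]]'
python3 - <<'E'
from h import *
f=pic('w10.png')
E
```

```text
t: 11.8
eef_pos: [0.6703, -0.0075, 0.1861]
ee_rot: [-3.142, -0.0, 3.058]
force: [-0.5, -0.9, -0.3]
width: 0.076
t: 12.5
eef_pos: [0.6703, -0.0074, 0.3284]
ee_rot: [3.14, 0.003, 3.058]
force: [-0.1, 0.2, -1.0]
width: 0.0874
```

View pics/w10.png

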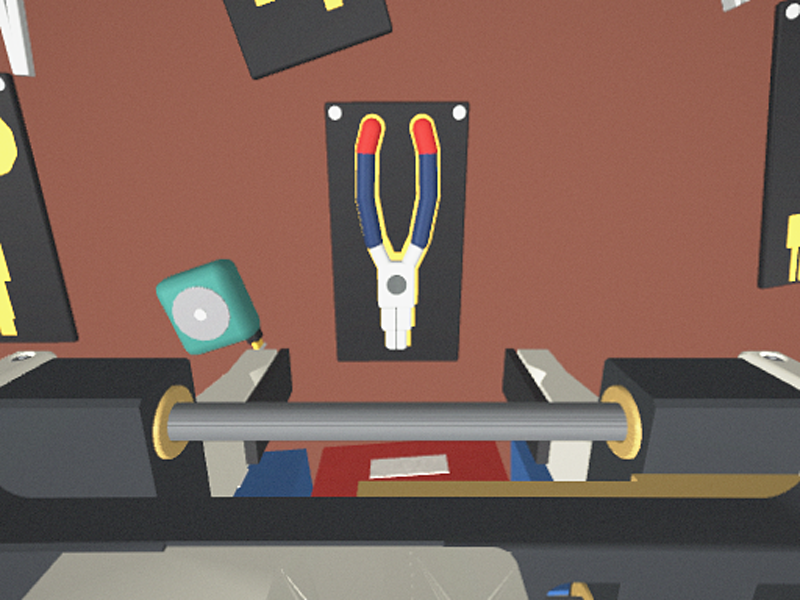

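```bash
python3 -m handwheel '[[-2.65,-2.77,-0.5,0],[-2.65,-2.77,-0.5,0],[-2.65,-2.77,-0.5,0],[-2.65,-2.77,-0.5,0],[-2.65,-2.77,-1.5,-0.005],[-2.65,-2.77,-1.5,-0.005],[-2.65,-2.77,-1.5,-0.005],[-2.65,-2.77,-1.5,-0.006],[0,0,0,0],[0,0,0,0]]'
python3 - <<'E'
from h import *
f=pic('w11.png')
E
```

```text
t: 13.55
eef_pos: [0.4573, -0.2297, 0.2452]
ee_rot: [-3.141, -0.002, 3.036]
force: [0.6, -0.1, -0.1]
width: 0.0878
```

View pics/w11.png

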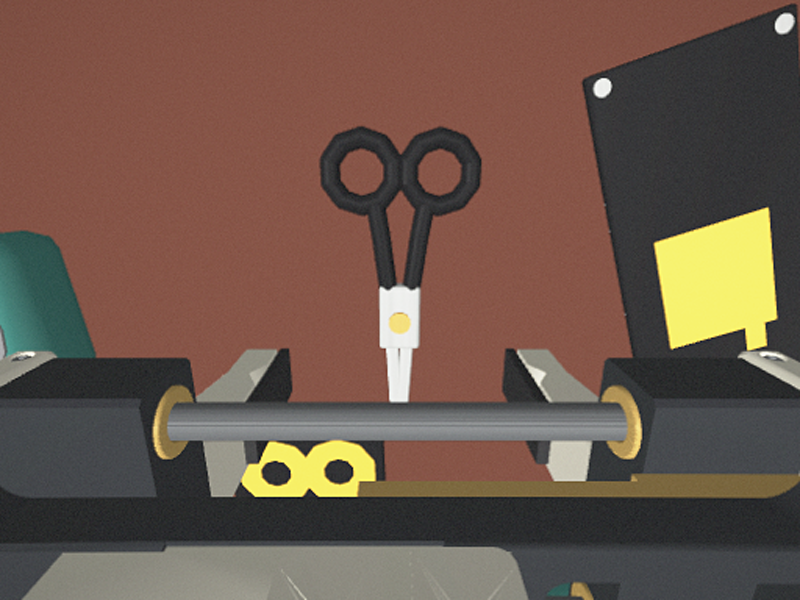

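```bash
python3 - <<'E'
from h import *
f=load('wrist'); print(px(f,399,323,.01))
E
python3 -m handwheel '[[0,0,-2,0],[0,0,-2,0],[0,0,-1,0],[0,0,-0.7,0],[0,0,-0.4,0],[0,0,0,0],[0,0,0,0]]'
```

```text
[ 0.45834112 -0.22897981]
t: 14.3
eef_pos: [0.4586, -0.229, 0.1856]
ee_rot: [-3.142, 0.001, 3.038]
force: [0.3, -0.1, 0.1]
width: 0.0875
```

```bash
python3 -m handwheel '[[0,0,-0.3,0],[0,0,-0.2,0],[0,0,0,0],[0,0,0,0]]'
python3 -m handwheel '[[0,0,0,0],[0,0,0,0],[0,0,0,0],[0,0,0,0],[0,0,0,0],[0,0,0,0],[0,0,0,0],[0,0,0,0],[0,0,0,0],[0,0,0,0]]' 1 40
python3 -m handwheel '[[0,0,1,0],[0,0,2,0],[0,0,2,0],[0,0,0,0],[0,0,0,0]]'
python3 - <<'E'
from h import *
f=pic('w12.png')
E
```

```text
t: 14.7
eef_pos: [0.4583, -0.2291, 0.1802]
ee_rot: [-3.142, 0.0, 3.037]
force: [0.2, 0.6, 0.2]
width: 0.0877
t: 15.7
eef_pos: [0.4583, -0.2291, 0.1802]
ee_rot: [-3.142, -0.0, 3.037]
force: [-0.2, -0.2, -0.4]
width: 0.0216
t: 16.2
eef_pos: [0.4583, -0.229, 0.2308]
ee_rot: [3.141, 0.002, 3.037]
force: [1.2, -0.1, -1.7]
width: 0.0216
```

View pics/w12.png

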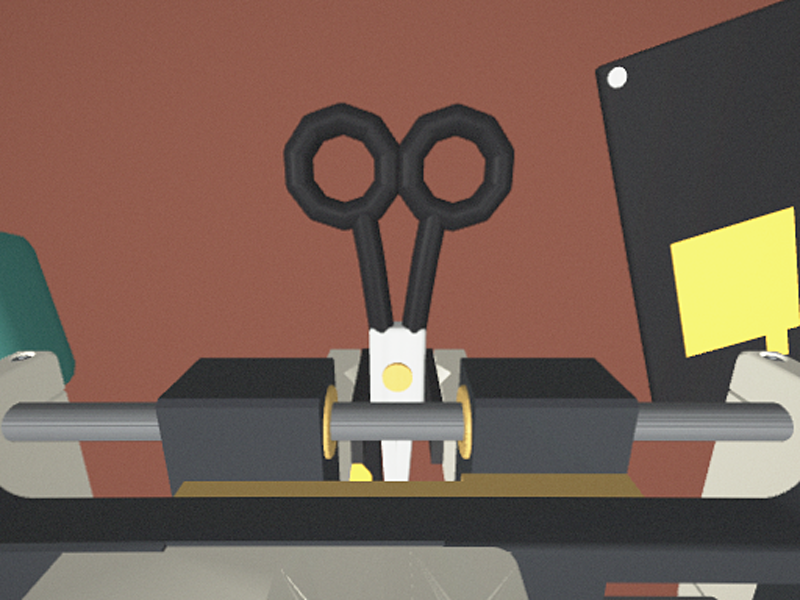

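```bash
python3 -m handwheel '[[3.44,-1.43,0,0.004],[3.44,-1.43,0,0.004],[3.44,-1.43,0,0.004],[3.44,-1.43,0,0.004],[3.44,-1.43,0,0.005],[0,0,0,0],[0,0,-1.5,0],[0,0,-1.5,0],[0,0,-0.8,0],[0,0,0,0],[0,0,0,0]]'
python3 - <<'E'
from h import *
f=pic('w13.png')
E
```

```text
t: 17.35
eef_pos: [0.63, -0.3004, 0.192]
ee_rot: [-3.142, -0.001, 3.059]
force: [0.5, -0.1, -0.7]
width: 0.0215
```

View pics/w13.png

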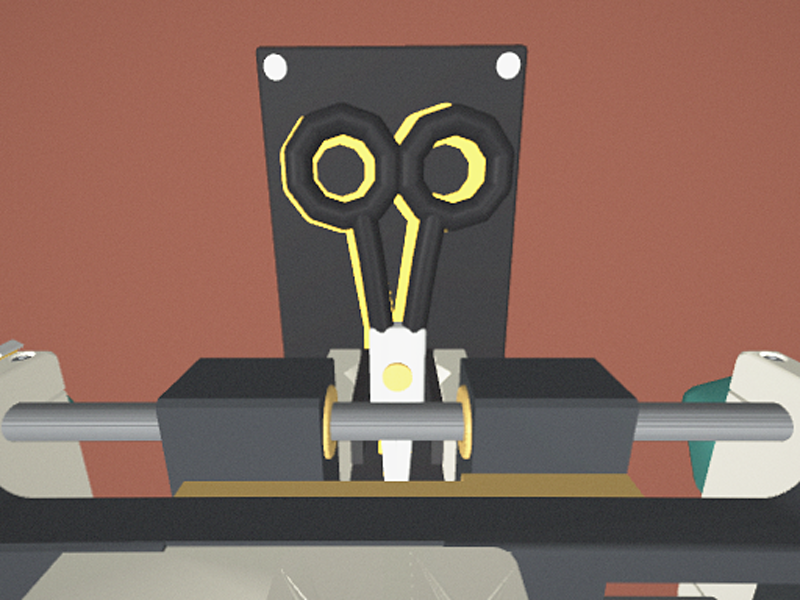

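```bash
python3 - <<'E'
from h import *
f=load('wrist'); P=lambda u,v,z:px(f,u,v,z)
print('tile rear',P(256.5,46,.006),P(526,45,.006),'pins',P(275,67,.006),P(508,66,.006))
m=(P(275,67,.006)+P(508,66,.006))/2
m2=(P(280,310,.006)+P(509,310,.006))/2
print('mid',m,m2,np.arctan2(*(m2-m)[::-1]))
z=.018+.0035
l=(P(342,168,z-.003)+P(456,168,z-.003))/2; s=P(397,377,z)
print('shears',l,s,np.arctan2(*(s-l)[::-1]),P(397,377,z))
print('yellow loops',P(285,170,.006),P(486,165,.006))
print(f['cx'])
save(cv2.resize(f['image'][50:240,150:350],(800,760),interpolation=cv2.INTER_CUBIC),'c13.png')
E
```

```text
tile rear [ 0.50698656 -0.33964075] [ 0.51431428 -0.24641049] pins [ 0.51393638 -0.33434136] [ 0.52031341 -0.25264702]
mid [ 0.51712489 -0.29349419] [ 0.60729524 -0.29995498] -0.07152871594072631
shears [ 0.55128556 -0.29366024] [ 0.63003243 -0.30080352] -0.09046427483074686 [ 0.63003243 -0.30080352]
yellow loops [ 0.5485108  -0.33639286] [ 0.55289475 -0.26097531]
253.80060483831676
```

View pics/c13.png

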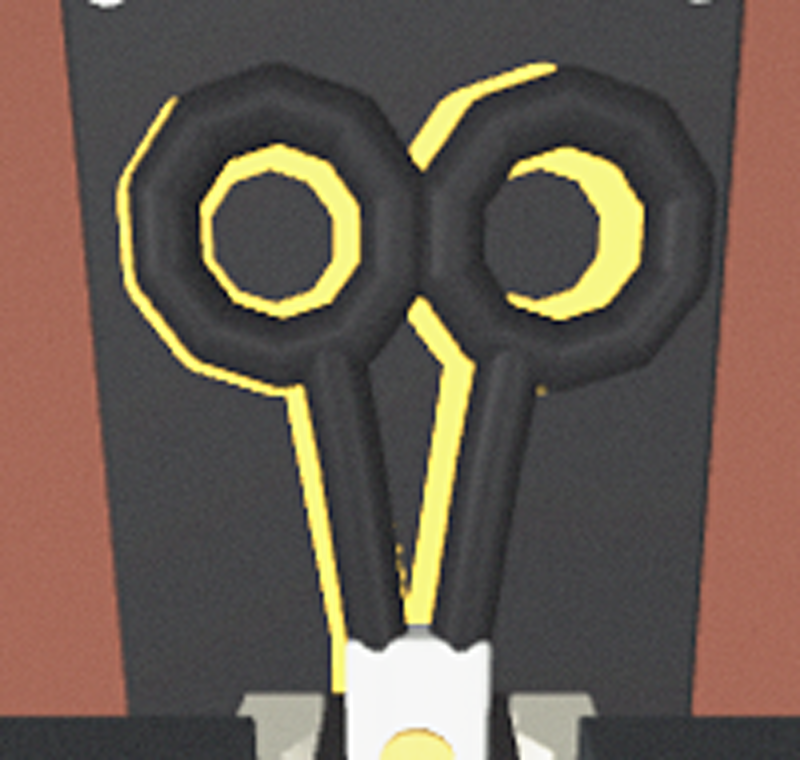

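```bash
python3 -m handwheel '[[0,-0.18,-0.2,0.01],[0,0,-0.1,0],[0,0,0,0],[0,0,0,0]]'
python3 - <<'E'
from h import *
f=pic('w14.png')
save(cv2.resize(f['image'][50:240,150:350],(800,760)),'x.png')
save(cv2.resize(f['image'][50:240,150:350],(600,570),interpolation=cv2.INTER_CUBIC),'c14.png')
E
```

```text
t: 17.8
eef_pos: [0.6303, -0.3024, 0.1894]
ee_rot: [-3.142, 0.0, 3.068]
force: [0.2, -0.8, -1.1]
width: 0.0217
```

View pics/c14.png

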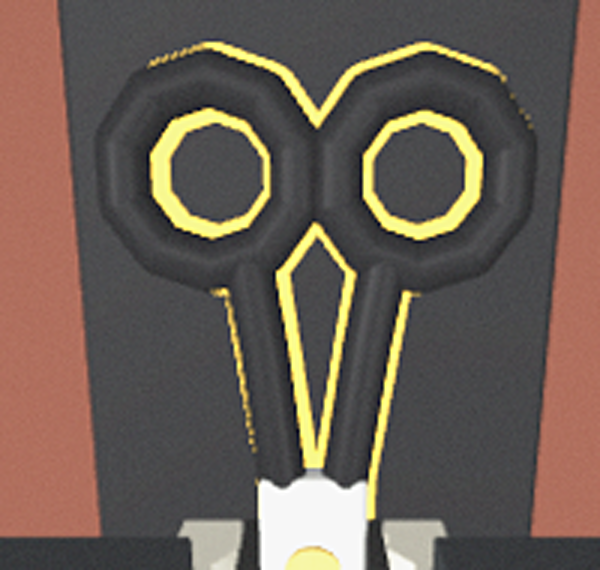

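Nearly perfect. Lowering until contact, then release.

```bash
python3 -m handwheel '[[0,0.03,-0.1,0],[0,0,-0.1,0],[0,0,0,0],[0,0,0,0]]'
python3 -m handwheel '[[0,0,-0.1,0],[0,0,0,0],[0,0,0,0]]'
```

```text
t: 18.25
eef_pos: [0.6303, -0.3021, 0.1871]
ee_rot: [3.142, -0.0, 3.068]
force: [-0.4, 0.8, -0.6]
width: 0.0214
t: 18.55
eef_pos: [0.6304, -0.3021, 0.1862]
ee_rot: [-3.142, 0.0, 3.068]
force: [1.5, 0.2, -0.4]
width: 0.0216
```

```bash
python3 -m handwheel '[[0,0,-0.06,0],[0,0,0,0],[0,0,0,0]]'
python3 -m handwheel '[[0,0,0,0],[0,0,0,0],[0,0,0,0],[0,0,0,0],[0,0,0,0],[0,0,0,0],[0,0,0,0],[0,0,0,0]]' 0
python3 -m handwheel '[[0,0,1,0],[0,0,2,0],[0,0,3,0],[0,0,4,0],[0,0,4,0],[0,0,0,0],[0,0,0,0]]'
python3 - <<'E'
from h import *
f=pic('w15.png')
E
```

```text
t: 18.85
eef_pos: [0.6304, -0.3021, 0.1862]
ee_rot: [-3.141, 0.0, 3.069]
force: [-2.1, 1.3, 5.1]
width: 0.0213
t: 19.65
eef_pos: [0.6303, -0.3021, 0.1855]
ee_rot: [-3.142, -0.0, 3.068]
force: [0.6, 0.3, -0.0]
width: 0.0796
t: 20.35
eef_pos: [0.6304, -0.3021, 0.3279]
ee_rot: [-3.141, 0.004, 3.068]
force: [0.2, 0.6, -1.0]
width: 0.0875
```

View pics/w15.png

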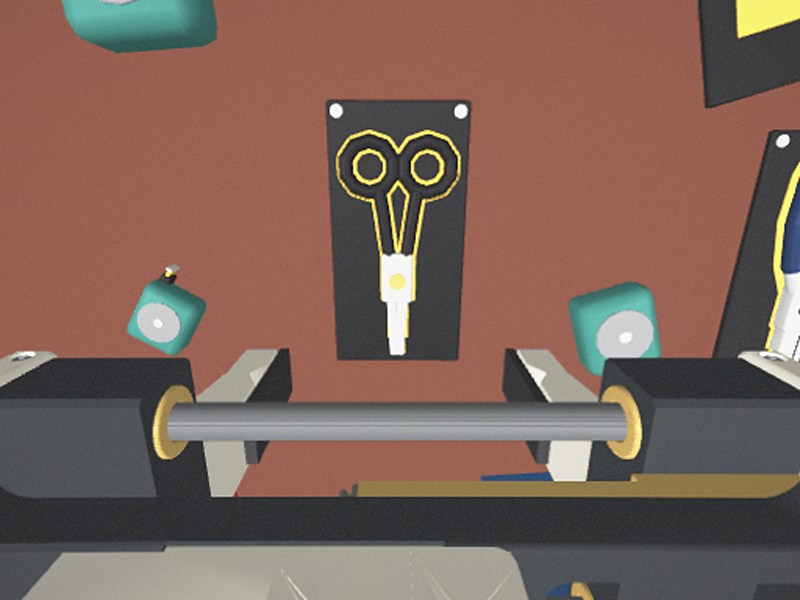

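```bash
python3 -m handwheel '[[-0.7,4.2,0.3,0.023],[-0.7,4.2,0.3,0.023],[-0.7,4.2,0.3,0.023],[-0.7,4.2,0.3,0.023],[-0.7,4.2,0.3,0.023],[-0.7,4.2,0.3,0.023],[-0.7,4.2,0.3,0.023],[-0.7,4.2,0.3,0.023],[-0.7,4.2,0.3,0.023],[-0.7,4.2,0.3,0.023],[-0.7,4.2,0.3,0.023],[-0.7,4.2,0.3,0.023],[0,0,0,0],[0,0,0,0]]'
python3 - <<'E'
from h import *
f=pic('w16.png')
E
```

```text
t: 21.8
eef_pos: [0.5457, 0.2028, 0.3603]
ee_rot: [-3.141, -0.002, -2.937]
force: [0.1, -0.0, -0.2]
width: 0.0875
```

View pics/w16.png

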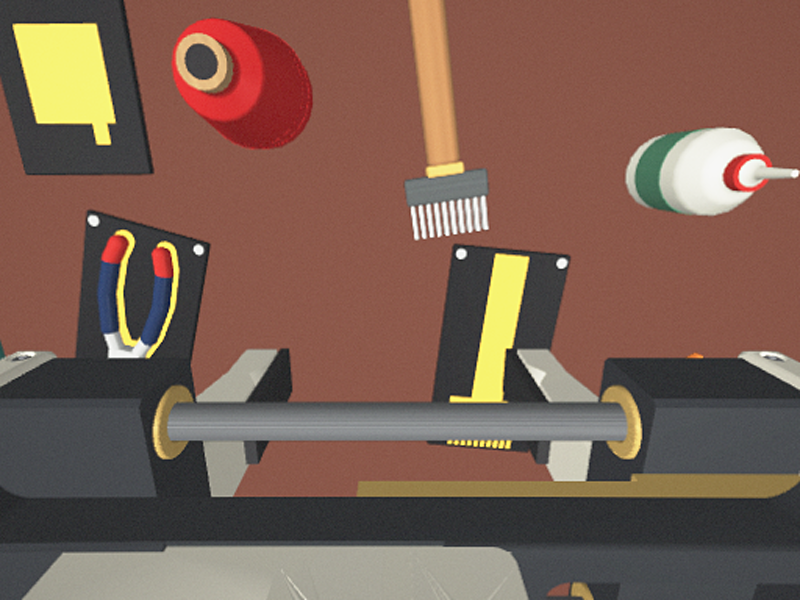

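```bash
python3 - <<'E'
from h import *
f=load('wrist'); P=lambda u,v,z:px(f,u,v,z)
a,b=P(415.5,240,.008),P(489,230,.008); print('teeth',a,b,np.linalg.norm(b-a))
h1=(P(409.5,5,.012)+P(444.5,5,.012))/2; h2=(P(425.5,155,.012)+P(459,155,.012))/2
y=np.arctan2(*(h2-h1)[::-1]); print('handle',h1,h2,'yaw',y)
c,d=P(404,181,.016),P(487,169,.016); print('head rear',c,d,np.arctan2(-(d-c)[0],(d-c)[1]))
m=(c+d)/2; print('origin from head', m-.017*np.array([np.cos(y),np.sin(y)]), 'from teeth',(a+b)/2-.063*np.array([np.cos(y),np.sin(y)]))
# cloud of cone/oiler
H,W=f['depth'].shape
R=cv2.Rodrigues(np.array(f['rvec'],float))[0]; t=np.array(f['tvec'],float).ravel()
F=192/np.tan(np.radians(f['vfov'])/2)
def cloud(u0,u1,v0,v1):
    out=[]
    for v in range(v0,v1):
        for u in range(u0,u1):
            z=f['depth'][v,u]
            if z>0:
                x=np.array([(u-f['cx'])/F,(v-f['cy'])/F,1])*z; out.append([*(R.T@(x-t)),*f['image'][v,u]])
    return np.array(out)
for n,r in [('cone',(105,205,5,100)),('oiler',(395,512,75,142))]:
    q=cloud(*r); q=q[(q[:,2]>.008)]
    for lo in np.arange(.01,.12,.01):
        s=q[(q[:,2]>lo)&(q[:,2]<lo+.01)]
        if len(s)>8: 
            (cx,cy),rad=cv2.minEnclosingCircle(s[:,:2].astype(np.float32)); print(n,lo.round(2),len(s),s[:,:2].min(0).round(3),s[:,:2].max(0).round(3))
E
```

```text
teeth [0.51792298 0.21145994] [0.49845258 0.26624226] 0.05813947899822443
handle [0.36150514 0.1843569 ] [0.45189447 0.21679872] yaw 0.34459211063216666
head rear [0.47562311 0.19296474] [0.45487066 0.25092076] 0.34384802440783796
origin from head [0.44924626 0.21619993] from teeth [0.44889134 0.2175689 ]
cone 0.01 81 [0.417 0.092] [0.473 0.117]
cone 0.02 108 [0.401 0.062] [0.476 0.118]
cone 0.03 385 [0.401 0.064] [0.476 0.118]
cone 0.04 392 [0.404 0.066] [0.473 0.116]
cone 0.05 409 [0.406 0.062] [0.472 0.114]
cone 0.06 446 [0.408 0.066] [0.469 0.112]
cone 0.07 432 [0.41  0.069] [0.467 0.11 ]
cone 0.08 1279 [0.412 0.056] [0.465 0.108]
cone 0.09 1019 [0.417 0.06 ] [0.46  0.104]
cone 0.1 1039 [0.426 0.069] [0.451 0.094]
oiler 0.01 177 [0.404 0.357] [0.457 0.384]
oiler 0.02 239 [0.404 0.357] [0.457 0.387]
oiler 0.03 264 [0.403 0.356] [0.457 0.385]
oiler 0.04 343 [0.402 0.357] [0.457 0.39 ]
oiler 0.05 323 [0.403 0.357] [0.456 0.384]
oiler 0.06 841 [0.402 0.357] [0.456 0.404]
oiler 0.07 1096 [0.407 0.362] [0.45  0.402]
oiler 0.08 453 [0.417 0.373] [0.44  0.396]
oiler 0.09 182 [0.419 0.373] [0.437 0.39 ]
oiler 0.1 73 [0.426 0.382] [0.431 0.386]
oiler 0.11 57 [0.427 0.382] [0.431 0.387]
```

```bash
python3 -m handwheel '[[-3.1,0.5,0,0.046],[-3.1,0.5,-2,0.046],[-3.2,0.5,-3,0.047],[0,0,0,0],[0,0,0,0]]'
python3 - <<'E'
from h import *
f=pic('w17.png')
E
```

```text
t: 22.35
eef_pos: [0.4519, 0.2159, 0.3111]
ee_rot: [-3.141, -0.001, -2.8]
force: [0.4, 0.7, 0.4]
width: 0.0875
```

View pics/w17.png

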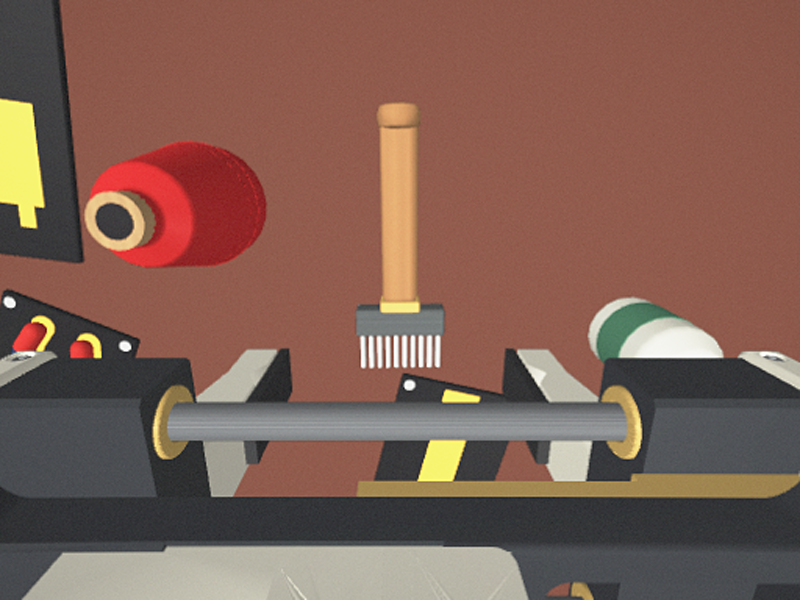

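```bash
python3 - <<'E'
from h import *
f=load('wrist'); P=lambda u,v,z:px(f,u,v,z)
c,d=P(356,306,.016),P(443.5,306,.016); m=(c+d)/2; k=(P(376,115,.014)+P(421,115,.014))/2
y=np.arctan2(*(m-k)[::-1]); print(c,d,'yaw',y,np.arctan2(-(d-c)[0],(d-c)[1]),'origin',m-.017*np.array([np.cos(y),np.sin(y)]))
E
python3 -m handwheel '[[0,0,-2,0],[0,0,-2,0],[0,0,-2,0],[0,0,-1.5,0],[0,0,-1,0],[0,0,0,0],[0,0,0,0]]'
python3 - <<'E'
from h import *
f=pic('w18.png')
E
```

```text
[0.47190884 0.19245884] [0.45175598 0.24901272] yaw 0.350618471018286 0.3423187614578986 origin [0.44586668 0.21489664]
t: 23.1
eef_pos: [0.453, 0.217, 0.227]
ee_rot: [3.142, 0.001, -2.8]
force: [0.2, -0.0, 0.2]
width: 0.0875
```

View pics/w18.png

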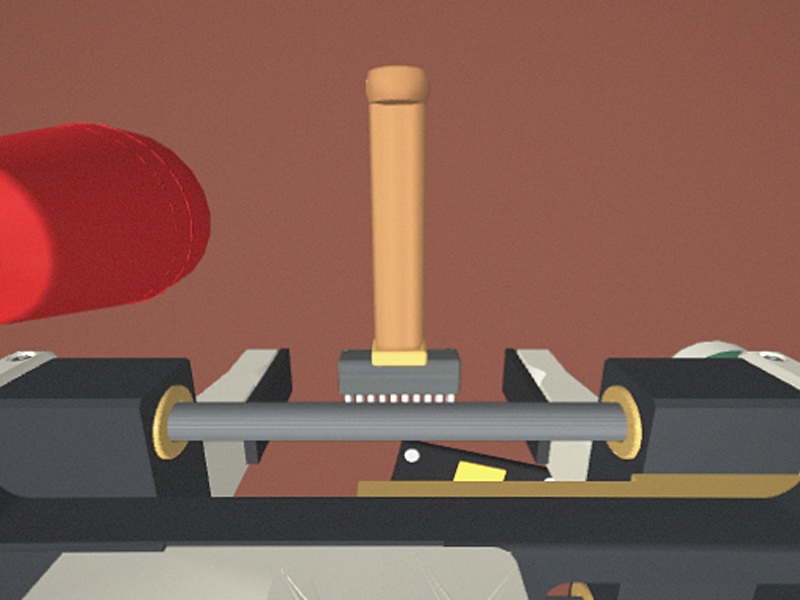

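```bash
python3 - <<'E'
from h import *
f=load('wrist'); P=lambda u,v,z:px(f,u,v,z)
c,d=P(339.5,351,.016),P(460,351,.016); m=(c+d)/2; k=(P(370,200,.012)+P(425.5,200,.012))/2
y=np.arctan2(*(m-k)[::-1]); print(c,d,np.linalg.norm(d-c),'yaw',y,np.arctan2(-(d-c)[0],(d-c)[1]),'origin',m-.017*np.array([np.cos(y),np.sin(y)]))
save(cv2.resize(f['image'][205:270,200:310],(800,473),interpolation=cv2.INTER_CUBIC),'c18.png')
E
```

```text
[0.46926127 0.19222292] [0.44936685 0.24813813] 0.05934896034558993 yaw 0.3564679029257996 0.34182917144664055 origin [0.44338276 0.2142481 ]
```

View pics/c18.png

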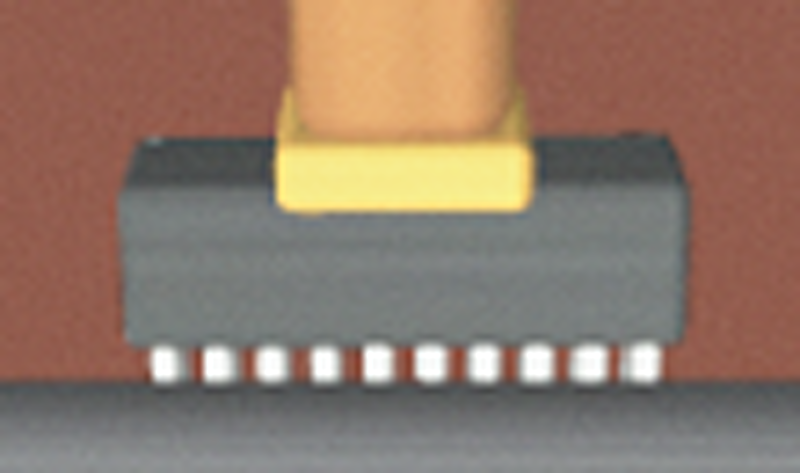

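```bash
python3 -m handwheel '[[-0.15,0,-1.5,0],[0,0,-1.2,0],[0,0,-0.8,0],[0,0,-0.5,0],[0,0,0,0],[0,0,0,0]]'
python3 - <<'E'
from h import *
f=pic('w19.png')
E
```

```text
t: 23.75
eef_pos: [0.451, 0.2171, 0.187]
ee_rot: [3.141, 0.0, -2.8]
force: [0.5, -0.4, -0.0]
width: 0.0874
```

View pics/w19.png

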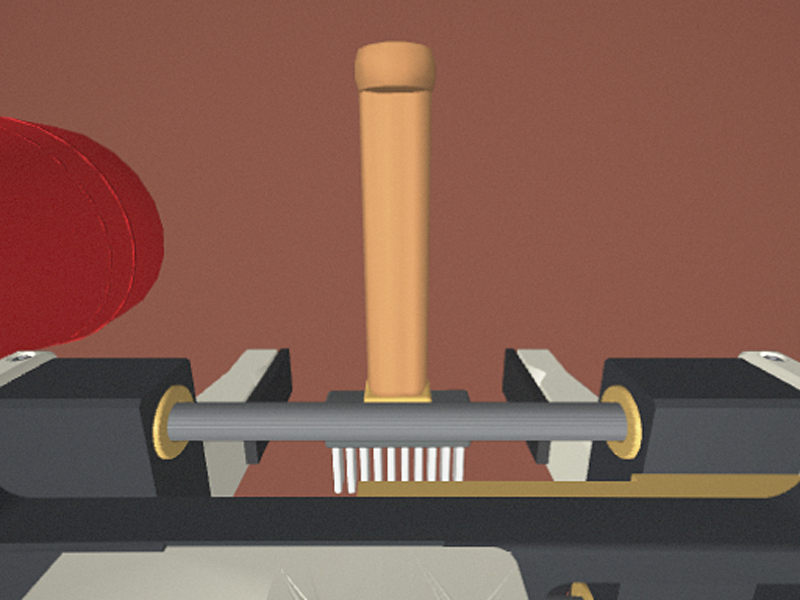

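```bash
python3 -m handwheel '[[0,0,-0.3,0],[0,0,0,0],[0,0,0,0]]'
python3 -m handwheel '[[0,0,0,0],[0,0,0,0],[0,0,0,0],[0,0,0,0],[0,0,0,0],[0,0,0,0],[0,0,0,0],[0,0,0,0],[0,0,0,0],[0,0,0,0]]' 1 55
python3 -m handwheel '[[0,0,1,0],[0,0,2,0],[0,0,3,0],[0,0,4,0],[0,0,0,0],[0,0,0,0]]'
python3 - <<'E'
from h import *
f=pic('w20.png')
E
```

```text
t: 24.1
eef_pos: [0.4508, 0.2169, 0.1836]
ee_rot: [3.142, 0.0, -2.8]
force: [0.2, -0.1, -0.6]
width: 0.0876
t: 25.1
eef_pos: [0.4508, 0.2169, 0.1836]
ee_rot: [3.142, 0.0, -2.8]
force: [0.3, -0.3, 0.6]
width: 0.0235
t: 25.7
eef_pos: [0.4506, 0.2169, 0.2848]
ee_rot: [3.14, 0.002, -2.8]
force: [0.1, -0.7, -4.1]
width: 0.0234
```

View pics/w20.png

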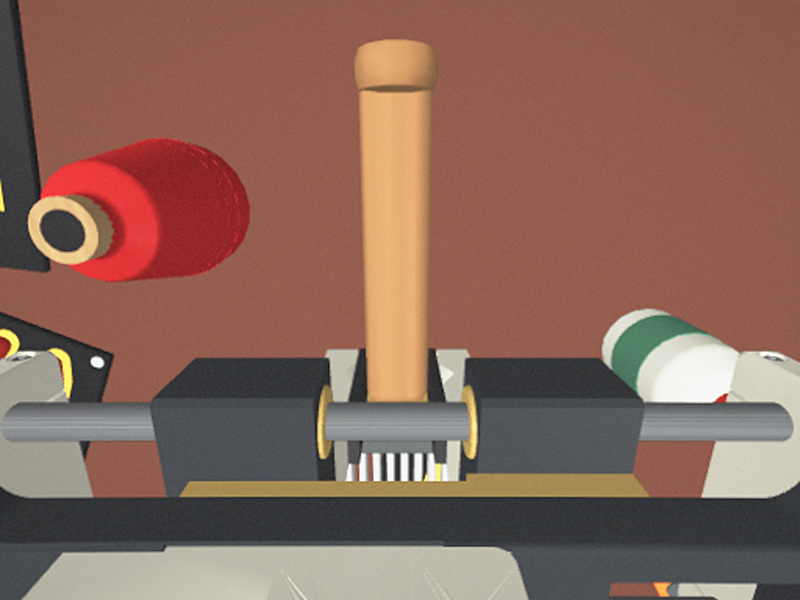

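```bash
python3 -m handwheel '[[2.59,1.23,0,-0.0336],[2.59,1.23,0,-0.0336],[2.59,1.23,0,-0.0336],[2.59,1.23,0,-0.0336],[2.59,1.23,0,-0.0336],[2.59,1.23,0,-0.0336],[2.59,1.23,0,-0.0336],[0,0,0,0],[0,0,-3,0],[0,0,-3,0],[0,0,-1.5,0],[0,0,0,0],[0,0,0,0]]'
python3 - <<'E'
from h import *
f=pic('w21.png')
E
```

```text
t: 27.05
eef_pos: [0.6322, 0.3031, 0.2087]
ee_rot: [-3.141, -0.0, -3.034]
force: [-0.2, -0.0, -2.9]
width: 0.0232
```

View pics/w21.png

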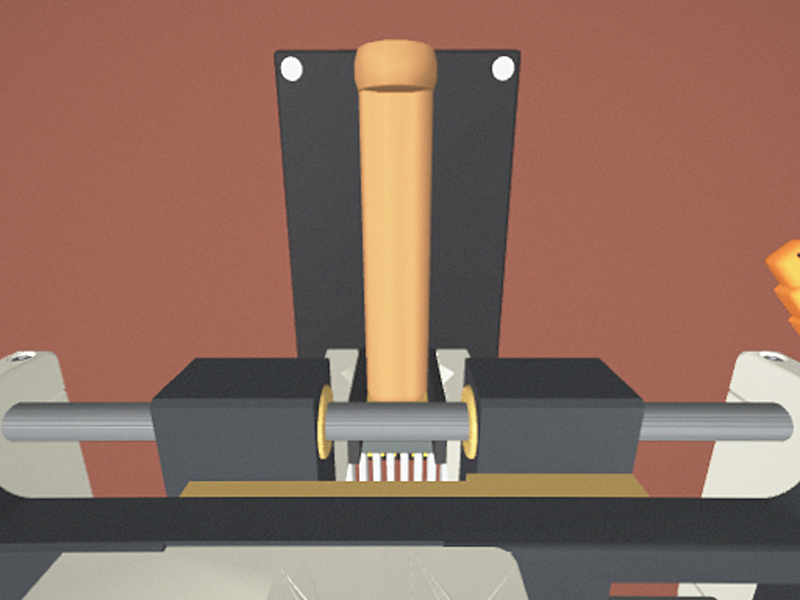

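```bash
python3 - <<'E'
from h import *
f=load('wrist'); P=lambda u,v,z:px(f,u,v,z)
a,b=P(275,51,.006),P(520,51,.006); c,d=P(295,310,.006),P(501.5,310,.006)
m,n=(a+b)/2,(c+d)/2; y=np.arctan2(*(n-m)[::-1]); y2=np.arctan2(-(b-a)[0],(b-a)[1])
print('tile rear',m,n,y,y2,'goal',m+.120*np.array([np.cos(.106),np.sin(.106)]))
z=.2087-.1836
h=(P(358.5,110,z+.012)+P(432.5,110,z+.012))/2; g=(P(366,340,z+.012)+P(428.5,340,z+.012))/2
yy=np.arctan2(*(g-h)[::-1]); k=P(396,40,z+.016)
print('comb',h,g,yy,'knob',k,'origin', k+.114*np.array([np.cos(yy),np.sin(yy)]))
# line offset at tile frame
for p in (h,g):
    e=np.array([-np.sin(.106),np.cos(.106)]); print((p-m)@e)
E
```

```text
tile rear [0.51107989 0.28956369] [0.61518057 0.30127334] 0.11201303634322131 0.10806633732758868 goal [0.63040637 0.30225988]
comb [0.53548365 0.29149909] [0.61693448 0.30095817] 0.11561442866888338 knob [0.51630099 0.28959665] origin [0.62953994 0.30274735]
-0.0006574147140996799
0.00013093943459483354
```

```bash
python3 -m handwheel '[[0,0,-0.8,-0.004],[0,0,-0.6,0],[0,0,-0.3,0],[0,0,0,0],[0,0,0,0]]'
python3 -m handwheel '[[0,0,-0.1,0],[0,0,0,0],[0,0,0,0]]'
```

```text
t: 27.6
eef_pos: [0.6321, 0.303, 0.1916]
ee_rot: [-3.142, 0.0, -3.039]
force: [-0.1, -0.3, -2.7]
width: 0.0232
t: 27.9
eef_pos: [0.6321, 0.3031, 0.1907]
ee_rot: [3.141, 0.0, -3.039]
force: [0.1, -0.1, -3.2]
width: 0.0234
```

```bash
python3 -m handwheel '[[0,0,-0.07,0],[0,0,0,0],[0,0,0,0]]'
python3 -m handwheel '[[0,0,-0.05,0],[0,0,0,0],[0,0,0,0]]'
```

```text
t: 28.2
eef_pos: [0.6321, 0.303, 0.1898]
ee_rot: [-3.142, -0.0, -3.039]
force: [1.3, -0.8, -2.2]
width: 0.0236
t: 28.5
eef_pos: [0.6321, 0.303, 0.1896]
ee_rot: [3.142, 0.0, -3.039]
force: [-1.7, -0.5, 1.3]
width: 0.0232
```

Light contact now, so release.

```bash
python3 -m handwheel '[[0,0,0,0],[0,0,0,0],[0,0,0,0],[0,0,0,0],[0,0,0,0],[0,0,0,0],[0,0,0,0],[0,0,0,0]]' 0
python3 -m handwheel '[[0,0,1,0],[0,0,2,0],[0,0,3,0],[0,0,4,0],[0,0,4,0],[0,0,0,0],[0,0,0,0]]'
python3 - <<'E'
from h import *
f=pic('w22.png')
E
```

```text
t: 29.3
eef_pos: [0.6321, 0.303, 0.1894]
ee_rot: [3.142, 0.0, -3.039]
force: [-1.1, -0.8, -0.4]
width: 0.0817
t: 30.0
eef_pos: [0.6321, 0.3031, 0.3317]
ee_rot: [3.139, 0.003, -3.039]
force: [-1.5, 0.5, -0.1]
width: 0.0876
```

View pics/w22.png

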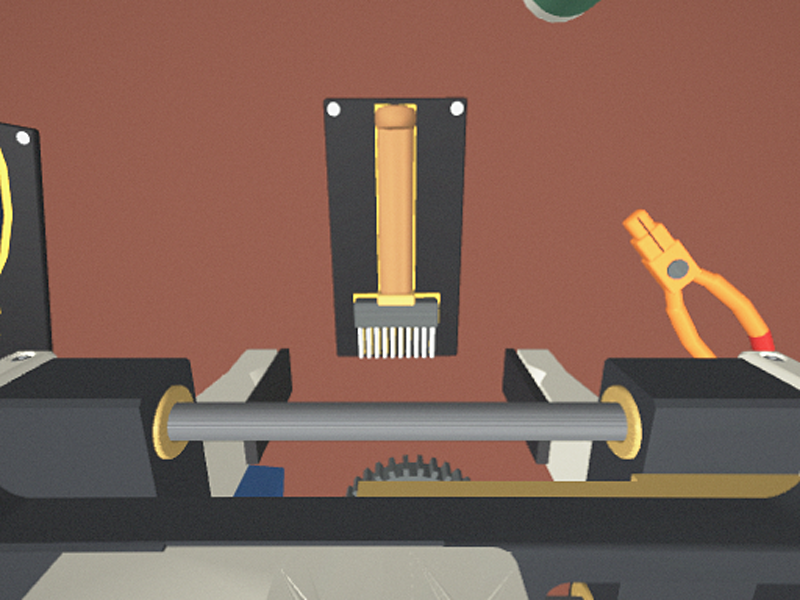

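```bash
python3 - <<'E'
from h import *
f=load('wrist')
save(cv2.resize(f['image'][55:235,200:312],(498,800)[:2],interpolation=cv2.INTER_CUBIC)[:, :],'c22a.png')
save(cv2.resize(f['image'][180:235,215:290],(780,572),interpolation=cv2.INTER_CUBIC),'c22.png')
E
```

```text
(no output)
```

View pics/c22.png

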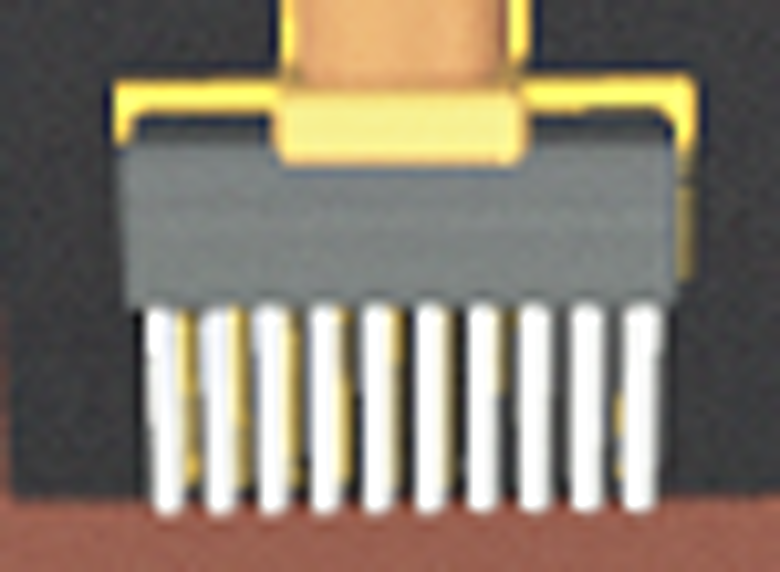

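```bash
python3 - <<'E'
from h import *
f=load('wrist')
def C(c,r,z): return atz(f,215+c*75/780,180+r*55/572,z)[:2]
ex=np.array([np.cos(.106),np.sin(.106)])
o=np.array([.6031,.2996])
for n,c,r,z in [('yellow head rear',200,80,.006),('comb wall bottom',200,113,.006),('comb wall top',200,143,.022),('teeth end z10',400,515,.010),('teeth end z14',400,515,.014),('teeth z22',400,515,.022),('yellow teeth end',340,487,.006),('tile end',60,500,.006),('tile end',740,500,.006),('head front top',400,303,.022)]:
    print(n,((C(c,r,z)-o)@ex*1000-26).round(1))
def Q(u,v,z): return ((px(f,u,v,z)-o)@ex*1000-26).round(1)
print('tile rear',Q(395,98,.006),'yellow rear',Q(395,104,.006),'knob rear z.02',Q(395,105,.02))
save(cv2.resize(f['image'][58:90,225:280],(800,465),interpolation=cv2.INTER_CUBIC),'c22b.png')
E
```

```text
yellow head rear 15.5
comb wall bottom 19.5
comb wall top 17.9
teeth end z10 67.9
teeth end z14 65.9
teeth z22 62.1
yellow teeth end 66.1
tile end 67.6
tile end 68.0
head front top 36.5
tile rear -119.0 yellow rear -115.3 knob rear z.02 -113.0
```

View pics/c22b.png

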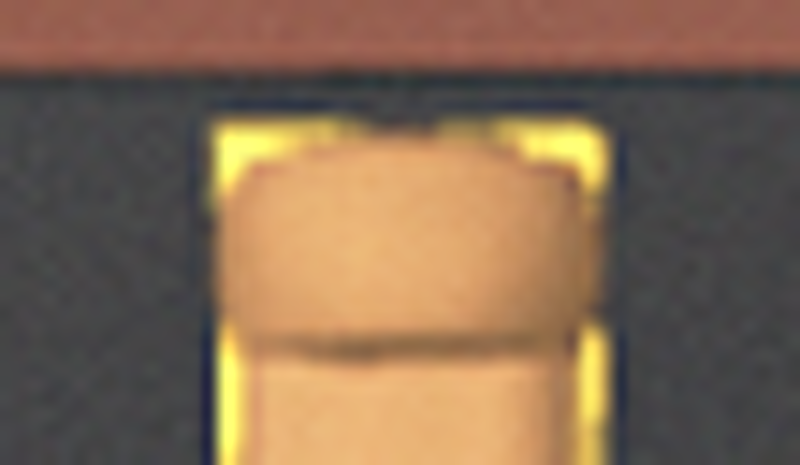

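```bash
python3 -m handwheel '[[0.42,-4.07,-0.35,0.0114],[0.42,-4.07,-0.35,0.0114],[0.42,-4.07,-0.35,0.0114],[0.42,-4.07,-0.35,0.0114],[0.42,-4.07,-0.35,0.0114],[0.42,-4.07,-0.35,0.0114],[0.42,-4.07,-0.35,0.0114],[0.42,-4.07,-0.35,0.0114],[0.42,-4.07,-0.35,0.0114],[0.42,-4.07,-0.35,0.0114],[0.42,-4.07,-0.35,0.0114],[0,0,0,0],[0,0,0,0]]'
python3 - <<'E'
from h import *
f=pic('w23.png')
E
```

```text
t: 31.35
eef_pos: [0.6777, -0.1459, 0.289]
ee_rot: [3.141, -0.003, -2.916]
force: [-0.5, 0.6, -1.0]
width: 0.0879
```

View pics/w23.png

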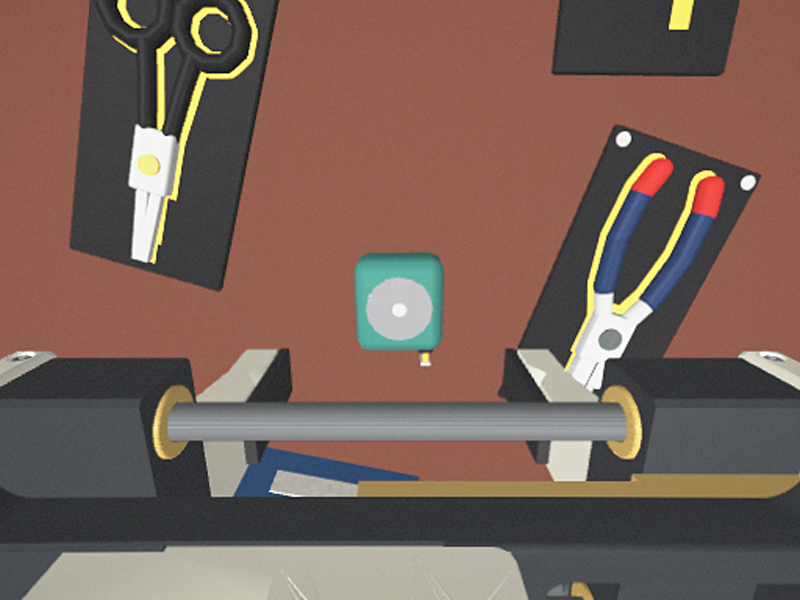

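```bash
python3 - <<'E'
from h import *
f=load('wrist'); print(px(f,399.5,310,.03))
E
python3 -m handwheel '[[0,0,-2,0],[0,0,-2,0],[0,0,-2,0],[0,0,-1.5,0],[0,0,-1,0],[0,0,-0.5,0],[0,0,0,0],[0,0,0,0]]'
python3 - <<'E'
from h import *
f=pic('w24.png')
E
```

```text
[ 0.67863572 -0.1443665 ]
t: 32.2
eef_pos: [0.6786, -0.1446, 0.2016]
ee_rot: [-3.141, 0.001, -2.913]
force: [0.0, -0.1, 0.6]
width: 0.0879
```

View pics/w24.png

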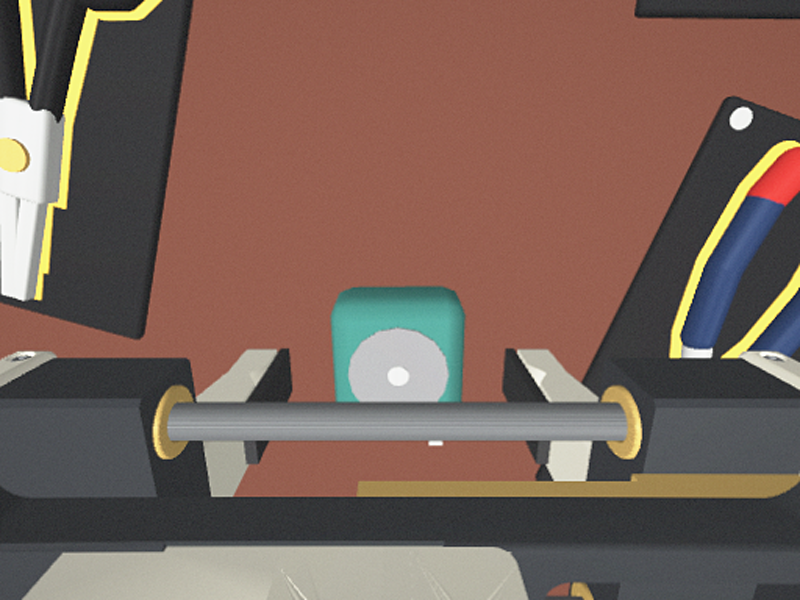

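```bash
python3 -m handwheel '[[0,0,-1,0],[0,0,-0.6,0],[0,0,0,0],[0,0,0,0]]'
python3 -m handwheel '[[0,0,0,0],[0,0,0,0],[0,0,0,0],[0,0,0,0],[0,0,0,0],[0,0,0,0],[0,0,0,0]]' 1 40
python3 -m handwheel '[[0,0,1,0],[0,0,2,0],[0,0,3,0],[0,0,4,0],[0,0,0,0],[0,0,0,0]]'
python3 - <<'E'
from h import *
f=pic('w25.png')
E
```

```text
t: 32.65
eef_pos: [0.6782, -0.1448, 0.1845]
ee_rot: [3.142, -0.001, -2.914]
force: [0.1, 0.3, -0.0]
width: 0.0876
t: 33.35
eef_pos: [0.6783, -0.1446, 0.1849]
ee_rot: [-3.142, 0.0, -2.914]
force: [-0.6, 0.8, 1.6]
width: 0.0534
t: 33.95
eef_pos: [0.6784, -0.1447, 0.2867]
ee_rot: [-3.141, 0.003, -2.914]
force: [-0.4, 0.1, -3.0]
width: 0.0537
```

View pics/w25.png

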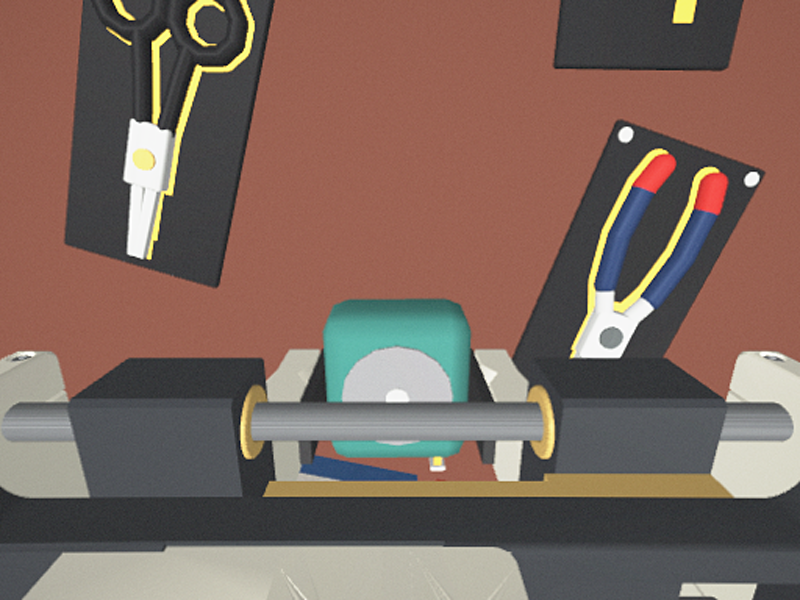

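```bash
python3 -m handwheel '[[-3.2,1.24,0,0],[-3.2,1.24,0,0],[-3.2,1.24,0,0],[-3.2,1.24,0,0],[-3.2,1.24,0,-0.003],[-3.2,1.24,0,-0.004],[-3.2,1.24,0,-0.004],[0,0,0,0],[0,0,-2,0],[0,0,-2,0],[0,0,0,0],[0,0,0,0]]'
python3 - <<'E'
from h import *
f=pic('w26.png')
E
```

```text
t: 35.2
eef_pos: [0.4542, -0.058, 0.2444]
ee_rot: [-3.141, -0.002, -2.925]
force: [0.7, 0.5, -1.1]
width: 0.0535
```

View pics/w26.png

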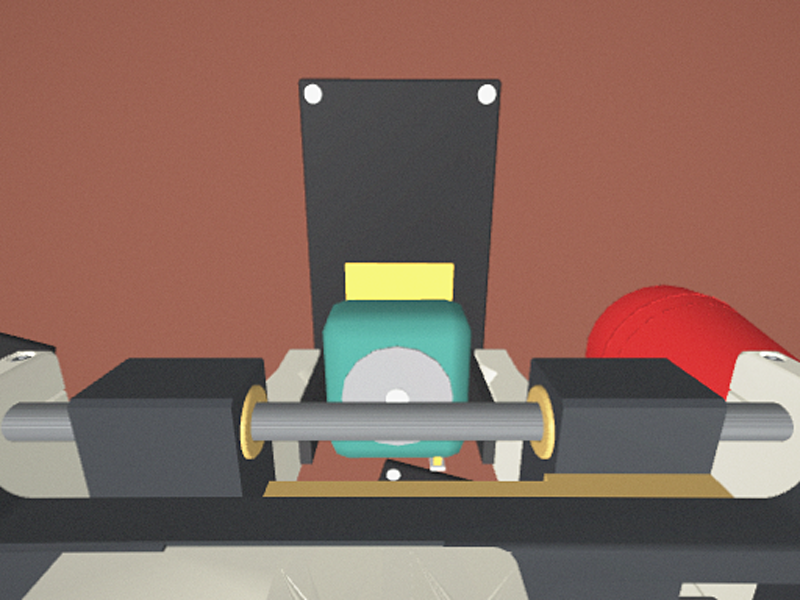

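```bash
python3 - <<'E'
from h import *
f=load('wrist'); P=lambda u,v,z:px(f,u,v,z)
a,b=P(345,263.5,.006),P(454,263.5,.006); print(np.linalg.norm(b-a),'yaw',np.arctan2(-(b-a)[0],(b-a)[1]))
c,d=P(299,80,.006),P(500.5,80,.006); print('tile rear w',np.linalg.norm(d-c),np.arctan2(-(d-c)[0],(d-c)[1]))
m,r=(a+b)/2,(c+d)/2; e=np.array([np.cos(.217),np.sin(.217)])
print('yellow line yaw',np.arctan2(*(m-r)[::-1]),'goal from yellow',m+.030*e,'from tile rear',r+.120*e)
s=arm.get_state(); z=.2444-.1847
print('tape disc',P(397,400,z+.030),s['eef_pos'],'rear edge tape',P(397,300,z+.025))
g=(P(324,330,z+.015)+P(470,330,z+.015))/2; print('tape mid side',g,(g-r)@np.array([-e[1],e[0]]))
E
```

```text
0.057604715003206526 yaw 0.21796126323414597
tile rear w 0.09414867461839917 0.2180717863415529
yellow line yaw 0.21875167306826873 goal from yellow [ 0.45264407 -0.05754542] from tile rear [ 0.45516152 -0.05714726]
tape disc [ 0.45480605 -0.05849561] [ 0.45459379 -0.05793796  0.24500577] rear edge tape [ 0.41946217 -0.06633099]
tape mid side [ 0.43415433 -0.06305512] -0.0012464347633037182
```

```bash
python3 -m handwheel '[[0,0.1,-2,0],[0,0,-1.5,0],[0,0,-1,0],[0,0,-0.5,0],[0,0,-0.2,0],[0,0,0,0],[0,0,0,0]]'
python3 - <<'E'
from h import *
f=pic('w27.png')
E
```

```text
t: 35.95
eef_pos: [0.4546, -0.0568, 0.1934]
ee_rot: [3.142, 0.001, -2.925]
force: [0.4, 0.3, -2.1]
width: 0.0537
```

View pics/w27.png

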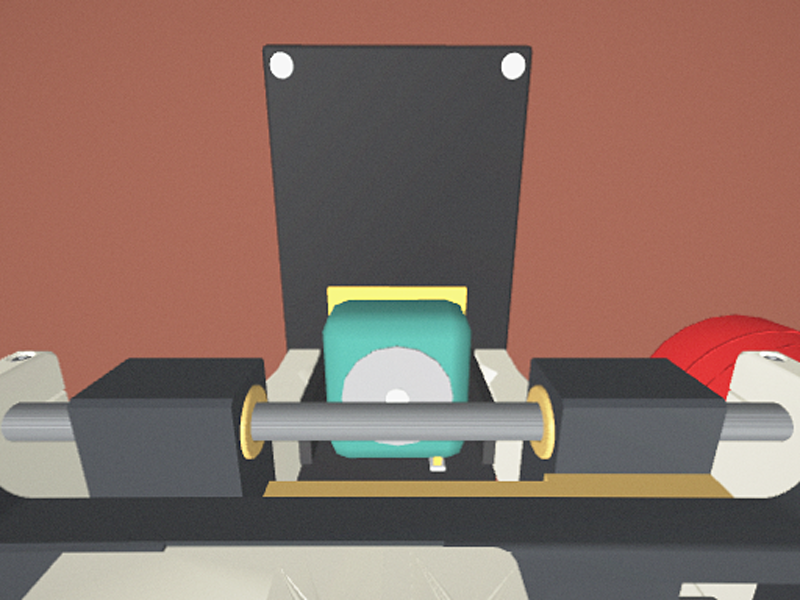

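Centred (silhouette 327–467, tape 324–470). Easing down to contact.

```bash
python3 -m handwheel '[[0,0,-0.15,0],[0,0,-0.1,0],[0,0,0,0],[0,0,0,0]]'
python3 -m handwheel '[[0,0,-0.05,0],[0,0,0,0],[0,0,0,0]]'
```

```text
t: 36.4
eef_pos: [0.4544, -0.0568, 0.1909]
ee_rot: [-3.142, 0.001, -2.924]
force: [-1.7, 1.1, 5.7]
width: 0.0539
t: 36.7
eef_pos: [0.4544, -0.0568, 0.1909]
ee_rot: [-3.141, 0.001, -2.924]
force: [-4.5, 1.1, 13.6]
width: 0.0538
```

```bash
python3 -m handwheel '[[0,0,0.05,0],[0,0,0,0],[0,0,0,0],[0,0,0,0],[0,0,0,0],[0,0,0,0],[0,0,0,0],[0,0,0,0]]' 0
python3 -m handwheel '[[0,0,1,0],[0,0,2,0],[0,0,3,0],[0,0,4,0],[0,0,4,0],[1,0,0,0],[4,0,0,0],[4,0,0,0],[0,0,0,0],[0,0,0,0]]'
python3 - <<'E'
from h import *
f=pic('w28.png')
E
```

```text
t: 37.5
eef_pos: [0.4543, -0.0569, 0.1903]
ee_rot: [3.142, -0.0, -2.925]
force: [0.1, -0.2, -0.1]
width: 0.0875
t: 38.5
eef_pos: [0.5446, -0.057, 0.33]
ee_rot: [3.141, -0.001, -2.925]
force: [0.3, -0.4, -0.0]
width: 0.0875
```

View pics/w28.png

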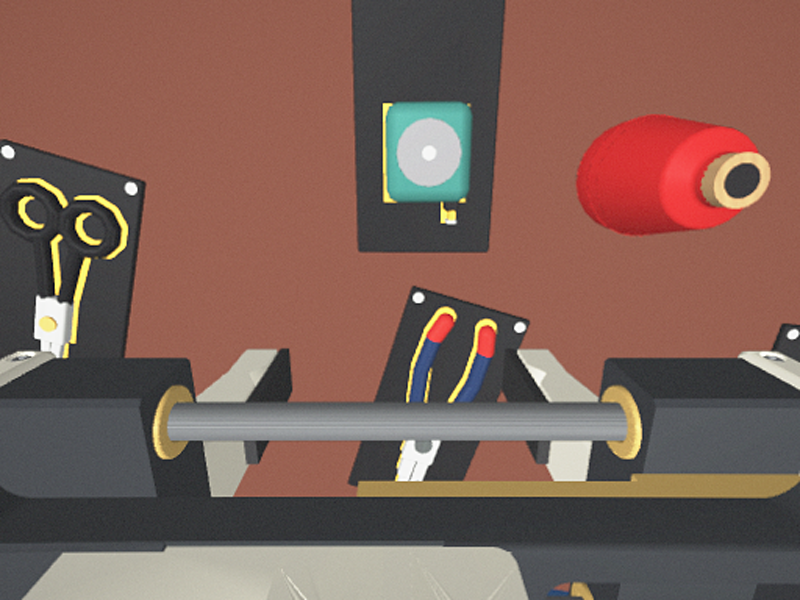

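```bash
python3 - <<'E'
from h import *
f=load('wrist'); print('tape',px(f,429,152.5,.036),'goal .4544 -.0573')
t=grab('top'); save(cv2.resize(t['image'],(800,600),interpolation=cv2.INTER_CUBIC),'top2.png')
E
```

```text
tape [ 0.45393698 -0.05715489] goal .4544 -.0573
```

View pics/top2.png

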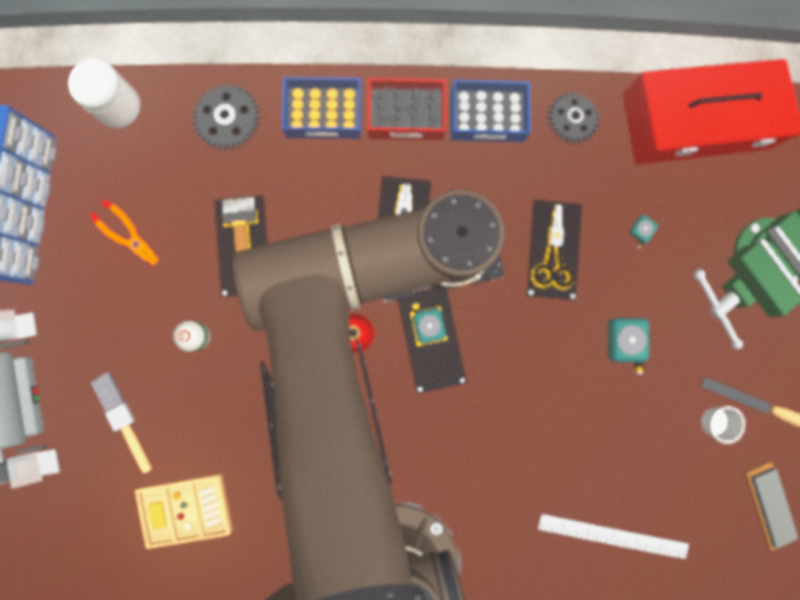

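All four tools are on their tiles, and the cone (354,333) and oiler (190,336) are where they started. Handing in.

```bash
python3 -c "
from station import arm
print(arm.job_done())"
```

```text
the job is handed in; nothing more can be done
None
```

I put the pliers, shears, rug comb and middle-sized tape on their tiles in that order, and handed the job in at about 39 s. Each was lowered until it touched, then released.

| Tool | Last check after release |
|---|---|
| Pliers | About 1 mm to one side of the silhouette, judged by eye |
| Shears | Centred within about 1 mm |
| Comb | Straight and centred, about 1–1.5 mm too far towards its teeth end; I left it there |
| Tape | Within about 0.5 mm |

The tape fit relies on the silhouette being drawn about 2 mm oversize all round. In the final overhead picture the wool cone and the oil bottle stand where they started, and the orange pliers and the other two tapes have not moved. The arm hid part of the pliers and the comb in that picture, so their checks come from the earlier close views. The highest force I read while setting a tool down was about 14 N.

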